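Set up the bamboo cutting jig

ROBOT

A 6-joint arm with a two-finger parallel gripper is mounted at the origin on the work surface. World frame = base frame: x ahead of the robot, y to its left, z up, the work surface at z = 0. Lengths are in mm, angles in rad, forces in N, time in s.
With the tool pointing down it reaches from about 325 to 850 mm from the base axis. Payload 4.4 kg.
Tool frame: the origin (TCP) lies between the finger pads; the fingertips stand 25 mm ahead of it and the grasp point (between the pads) lies 6 mm ahead of it; z points along the fingers, x is the direction in which the jaws open and shut, and the axes are right-handed (so a half turn about z gives the same grasp; the last joint's range is limited). The gripper opens to 94 mm and grips with 3 to 60 N. Pads are 16 mm wide; open, the fingers measure 119 mm over their backs; the gripper's body (75 mm by 177 mm) begins 78 mm behind the grasp point.
Start: joints at [-1.317, 0.207, 1.542, -0, 1.393, -0.15], TCP at [226.443, -528.536, 230.447] pointing down, gripper open.
Joint ranges: [-2.73, 2.73], [-0.86, 2.22], [0.23, 2.46], [-1.11, 4.25], [0.08, 2.63], [-2.82, 2.82]. Speed limits (rad/s): [2.79, 2.79, 3.14, 3.14, 3.14, 3.14].

INTERFACE

Orientations are given as a unit quaternion [w, x, y, z].
In Python, from station import ctrl, grab_frame, nets gives the robot as it stands.
- The arm moves only by the tool move_arm, never from a script. Its argument "steps" is a list that holds one entry, the list of rows, each a list of 7 numbers: the shift along the tool's x, y, z in units of 50 mm (1.0 is 50 mm), then the turn, a rotation vector about the tool's x, y, z in units of 5 degrees (1.0 is 5 degrees), then the opening, from 0 (shut) to 1 (fully open). A call has 1 to 5 rows; each row shifts and turns the commanded pose from where the row before left it, along the tool's axes as they then stand; what a row does not reach is not made up. A row lasts 1/10 s, in which the tool goes at most 50 mm and 8.59 degrees, less where a joint would pass 70% of its speed; a pose out of reach is approached as far as the arm can. A call is refused whole if a number of a shift passes 1 or a number of a turn 1, either way. A call with a gripper value outside its range is refused whole. The fingers move at their own pace and stop on an object; "squeeze" is the grip in N (left out, the last holds). Time passes only in rows, so rows that do not move let the fingers close. It gives the time, the measured TCP pose, the force and the opening at its end, in the units of the state.
- ctrl.get_state(): the state, without advancing time (a new reading comes with each control period).
- grab_frame(name): name is "scene" or "top" or "wrist"; returns a dict with "color" (400x640x3 uint8, blue, green, red), "fx", "fy", "cx", "cy" (pixels), "dist" ([k1, k2, p1, p2, k3] as OpenCV has them; the pictures are not rectified), "R" (3x3) and "t" (3): a world point X has camera coordinates R X + t. Camera axes: x right, y down, z forward; pixel columns grow to the right and rows downward; lengths in mm; the calibration is good to about 2 mm. A picture is of the moment at which its call begins. There is no depth.
- ctrl.sign_off(): hands the job in, once; it reports no verdict.
Trained networks look in a picture, given as the dict that the camera call returned (one of the last four; its "shot" number tells which), for a name from the list of things; names that differ only in an ending like _2 or _b are one class to them, and where a whole thing is asked for, a point or a joint stands for the part that bears it (a point fixed in the world has none). Each returns a list of dicts, best first, with "conf" (0 to 1); they miss things now and then, are a little off and sometimes report something else, mostly with a low value. They report only what shows in the picture. A call takes as long as a camera call. They do not tell look-alikes from the thing itself.
- nets.recognise(query, picture): "pixel" ([column, row] in pixels, amid what is visible of it).
- nets.outline_of(query, picture): "region" (400x640 bool, what is visible of it) and "pixel" ([column, row] in pixels, amid what is visible of it).
- nets.pinpoint(query, picture): "pixel" ([column, row] in pixels: a listed point, or the origin of a listed thing).
The state is a dict: "clock": time; "joints": joint angles; "qvel": joint speeds; "joint_efforts": joint torques, N m; "ee_pos": TCP position; "eef_rot": TCP orientation; "ft_force": force on the tool from outside, world axes, zero at the start; "torque": the same for the moment, N m; "grip_width": opening from 0.0 (shut) to 1.0 (fully open).
Only numpy, scipy, OpenCV 4.12 (cv2) and the standard library are available. Lean on these libraries where they do the work, as an engineer would, in place of code of your own. Each camera call takes 0.05 s, during which the arm holds its last target.

TASK

Set up the bench for cutting bamboo: hang every saddle pad over the steel bar of the rest. On the jig, lay the straightedge flat on the plywood base with a long edge flush along the near edge (robot side) of the dark board, its ends about level with the board's ends, and push the red handle fully home on the square spindle, both while the blue hold-down arm is still swung out. Then turn the handle to swing the arm over the straightedge as far as it will go; leave the handle on the spindle and do not disturb the oil bottle, tape roll and bamboo tube.

Things in the scene. Friction and masses are not known exactly. Their poses are not given: they have to be found in the camera images.
- jig: fixed jig: plywood base 150 (x) x 300 (y) x 12 mm; origin at centre of underside. Fixed on it a dark-brown board: jig x -5 to +70 mm, y -130 to +70 mm, top 24 mm above bench; its near edge is the face at jig x = -5 mm. In front of that the base is bare (top at 12 mm) and takes the straightedge. The hold-down's round steel pillar stands at jig x -20, y +115 mm.
- clamp (a joint): swing of the blue hold-down arm about the spindle, rad: 0 = swung out towards the robot, grows counter-clockwise from above, 1.4 = stop, arm along jig -y over the straightedge's end. Starts at 0 to 0.3, stays where left (friction 0.06 N m). Arm: 78 mm from axis to tip, 18 mm wide, top 32 mm above bench; its rubber pad passes 20.5 mm above the bench.
- spindle (a point): on the upright spindle's axis at the shoulder (32 mm across, 40 mm above bench) on which the handle seats. Above it the square shaft: 16 x 16 mm, 24 mm high, its top 8 mm tapering to 7 mm. z up, x along the arm towards its tip; the shaft's flats are square to x and y and turn with the arm.
- handle: loose T-handle standing on its hub, 220 g: black square hub 44 x 44 x 34 mm with a square bore 18 x 18 mm, 28 mm deep, open below; neck 19 mm thick, 10 mm high; red cross-bar 100 (x) x 20 (y) mm, 44 to 66 mm above the origin. Origin: centre of hub's underside, z up. Bore flats are square to x and y (fits in four positions). Seated, origin is at spindle.
- straightedge: loose aluminium straightedge 200 (x) x 30 (y) x 6 mm, 180 g, with a yellow grip rib along the middle, 80 mm long, 12 mm wide, top 40 mm above the underside. Origin: centre of underside, z up. Both long edges alike. In place its centre is at jig x -20, y -30, z 12 mm, its x along jig y.
- rest: fixed wooden rest: a plank foot 85 mm (x) by 260 mm (y) with two posts 36 by 18 mm, 145 mm high, centred at y -120 and +120 mm, carrying a round steel bar, 20 mm thick, along y between them; origin at the centre of the underside.
- bar_mid (a point): middle of the steel bar's axis, 125 mm above the bench (bar top 135 mm); the bar runs along its y, free for 222 mm.
- pad0: saddle pad, may be absent: a stiff upside-down U standing on its legs, dark green leather top, two pale wooden legs. 44 mm across (x), 40 mm long (y, along the bar when hung), 50 mm high; slot between legs 28 mm wide, 38 mm high; legs 8 mm, top plate 12 mm thick. Origin: centre of underside, level with the feet; z up. Hung, its top plate rests on the bar.
- pad1: as pad0
- pad2: as pad0
- oil: amber oil bottle with red cap, 44 mm thick, 110 mm high, leave alone; origin at the centre of its base
- tape: roll of cream tape lying flat, 60 mm across, 22 mm high, leave alone; origin at the centre of its underside
- tube: upright piece of bamboo tube, 44 mm thick, 120 mm high, leave alone; origin at the centre of its base
There are look-alikes about, which are no part of the job. Of the things shaped like the handle, the black one is meant.

How it is judged:
By the outcome, as a careful person would: the job done as asked, in the order asked, and still so for the second after the job is handed in, with the robot touching nothing.
Of pad0, pad1, pad2 only 2 to 3 are there at a start; the rules pass over those that are not, and their reading is None.
At some moment in a run one of straightedge may be knocked a few centimetres aside while the robot is not near it.
Once in a run the grip may slacken for a moment while it holds something.
It also fails if it takes over 210 s, if anything falls off the work surface, if the arm or the gripper's body presses on something with over 40 N, if the wrist force passes 120 N, or if a joint passes its speed limit or range.

## Working session

There is one attempt and no reset: what is moved stays moved. The work goes in short steps, Python scripts to look and compute and a tool call to move; the robot and the scene stay as the last step left them, time stands still between calls to the robot, and variables do not carry over. Pictures are saved under pics/ and viewed, and the job is handed in when it is done.

Besides the shell and the picture viewer there is one more tool, called after ">>>" as name(argument=value, ...), one argument or row to a line, values as JSON. move_arm: Moves the arm, as the interface text tells. Its arguments: {"type":"object","properties":{"steps":{"type":"array"},"squeeze":{"type":"number"}},"required":["steps"]}

```bash
ls; mkdir -p pics; python3 - <<'E'
from station import ctrl, grab_frame, nets
import cv2
print(ctrl.get_state())
for n in ["scene","top","wrist"]:
    f=grab_frame(n); cv2.imwrite(f"pics/a_{n}.png",f["color"])
    print(n,f["fx"],f["fy"],f["cx"],f["cy"],f["dist"],f["R"],f["t"])
print(ctrl.get_state()["clock"])
E
```

```text
pics
{'clock': 0.0, 'joints': array([-1.31651266e+00,  2.07403802e-01,  1.54291453e+00, -1.16765482e-05,
        1.39345835e+00, -1.50509972e-01]), 'qvel': array([ 0.00036809, -0.0005835 , -0.00131604,  0.00071034, -0.00060587,
        0.00063753]), 'joint_efforts': array([-7.26433464e-04, -3.70883667e+01, -2.81416941e+01,  6.96714129e-02,
        3.60677589e-02, -1.78447171e-04]), 'ee_pos': array([ 226.24844178, -527.8299706 ,  229.31861981]), 'eef_rot': array([-7.26814711e-04,  8.34814151e-01, -5.50530782e-01, -8.15024176e-04]), 'ft_force': array([ 0.1828969 ,  0.3183889 , -0.32287695]), 'torque': array([ 0.01068068, -0.00815895,  0.02688732]), 'grip_width': 1.002941252091001}
scene 388.18766583189733 388.18766583189733 314.7187756120702 200.7937578268888 [-0.02816271  0.          0.          0.          0.        ] [[ 0.29167841  0.95648139 -0.00818888]
 [ 0.56781546 -0.18003177 -0.80322734]
 [-0.76974626  0.2296343  -0.5956163 ]] [-136.00941158 -210.73796942 1499.80765854]
top 362.946088842834 362.946088842834 322.2468551315871 200.23043128646236 [0.02804297 0.         0.         0.         0.        ] [[-0.02890484 -0.99932245  0.02278508]
 [-0.99251423  0.02598708 -0.11933223]
 [ 0.11865926 -0.02606379 -0.9925929 ]] [  -6.81229258  542.42796938 1013.90670505]
wrist 309.5858023666005 309.5858023666005 319.568091105622 194.56923767531 [-0.04071229  0.          0.          0.          0.        ] [[ 0.39379146 -0.91919872 -0.00141085]
 [-0.88555755 -0.37978989  0.26748358]
 [-0.24640639 -0.10408336 -0.96356139]] [-573.65840168  -26.90049574  390.36991535]
0.15
```

View pics/a_scene.png

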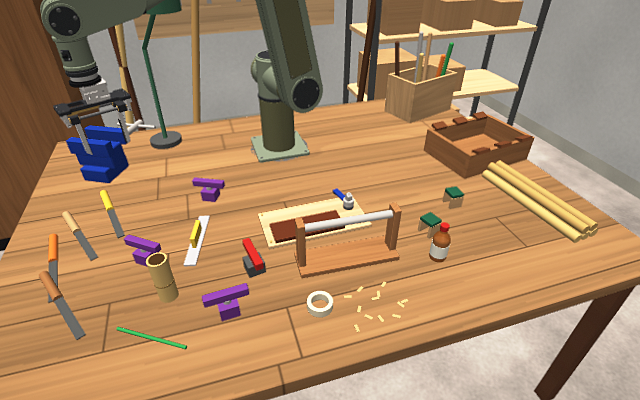

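View pics/a_top.png

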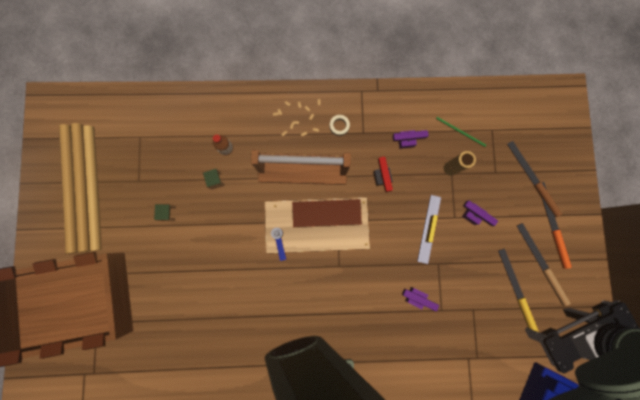

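View pics/a_wrist.png

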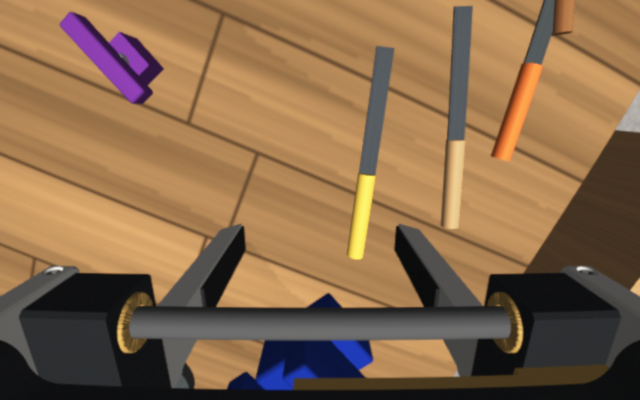

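```bash
cat > h.py <<'E'
from station import ctrl, grab_frame, nets
import cv2, numpy as np
from scipy.optimize import minimize
from scipy.spatial.transform import Rotation as Ro
def K(f): return np.array([[f["fx"],0,f["cx"]],[0,f["fy"],f["cy"]],[0,0,1.]])
def proj(f,P):
    P=np.atleast_2d(np.asarray(P,float)); r,_=cv2.Rodrigues(np.asarray(f["R"],float))
    return cv2.projectPoints(P,r,np.asarray(f["t"],float),K(f),np.asarray(f["dist"],float))[0].reshape(-1,2)
def onz(f,px,z):
    u=cv2.undistortPoints(np.array([[px]],float),K(f),np.asarray(f["dist"],float)).ravel()
    R=np.asarray(f["R"]);t=np.asarray(f["t"]); d=R.T@np.array([u[0],u[1],1]); c=-R.T@t
    return c+d*(z-c[2])/d[2]
def box(x0,x1,y0,y1,z0,z1): return np.array([[x,y,z] for x in(x0,x1) for y in(y0,y1) for z in(z0,z1)],float)
M={"handle":[box(-22,22,-22,22,0,34),box(-9.5,9.5,-9.5,9.5,34,44),box(-50,50,-10,10,44,66)],
"straightedge":[box(-100,100,-15,15,0,6),box(-40,40,-6,6,6,40)],
"pad":[box(-22,-14,-20,20,0,38),box(14,22,-20,20,0,38),box(-22,22,-20,20,38,50)],
"jig":[box(-75,75,-150,150,0,12),box(-5,70,-130,70,12,24)],
"rest":[box(-42.5,42.5,-130,130,0,15),box(-18,18,-129,-111,0,145),box(-18,18,111,129,0,145),box(-10,10,-111,111,115,135)]}
def pose(b,p,z=0): return Ro.from_euler('z',p[2]).apply(b)+[p[0],p[1],z]
def sil(f,m,p,z=0,s=4):
    im=np.zeros((400*s,640*s),np.uint8)
    for b in M[m]:
        h=cv2.convexHull(((proj(f,pose(b,p,z))+.5)*s-.5).astype(np.float32)); cv2.fillConvexPoly(im,np.round(h).astype(np.int32),255)
    return cv2.resize(im,(640,400),interpolation=cv2.INTER_AREA)/255.
def fit(views,m,p0,z=0):
    def c(q):
        p=[p0[0]+q[0]*10,p0[1]+q[1]*10,p0[2]+q[2]*.2]; e=0
        for f,r in views:
            s=sil(f,m,p,z); e+=1-np.minimum(s,r).sum()/np.maximum(s,r).sum()
        return e/len(views)
    r=minimize(c,[0,0,0],method='Nelder-Mead',options=dict(initial_simplex=[[0,0,0],[1,0,0],[0,1,0],[0,0,1]],xatol=.01,fatol=1e-4,maxiter=150))
    return np.array([p0[0]+r.x[0]*10,p0[1]+r.x[1]*10,p0[2]+r.x[2]*.2]),r.fun
def overlay(f,items,name,crop=None,sc=2):
    im=f["color"].copy()
    x0,y0,x1,y1=crop or (0,0,640,400)
    im=cv2.resize(im[y0:y1,x0:x1],None,fx=sc,fy=sc,interpolation=cv2.INTER_CUBIC)
    for m,p,z in items:
        for b in M[m]:
            q=(proj(f,pose(b,p,z))+.5-[x0,y0])*sc-.5
            for i in range(8):
                for j in range(i):
                    if (b[i]!=b[j]).sum()==1: cv2.line(im,tuple(np.round(q[i]).astype(int)),tuple(np.round(q[j]).astype(int)),(0,255,255),1)
    cv2.imwrite("pics/"+name,im)
def st():
    s=ctrl.get_state(); R=Ro.from_quat(np.roll(s["eef_rot"],-1)).as_matrix()
    return s,np.array(s["ee_pos"]),R
E
python3 - <<'E'
from h import *
fs={n:grab_frame(n) for n in("scene","top")}
for q in ["jig","rest","handle","straightedge","pad0","oil","tape","tube","clamp"]:
    for n,f in fs.items():
        r=nets.outline_of(q,f)
        print(q,n,[(round(float(d["conf"]),2),np.round(d["pixel"]).tolist(),int(d["region"].sum()),np.round(onz(f,d["pixel"],20)[:2]).tolist()) for d in r])
for q in ["spindle","bar_mid","handle","straightedge","pad0","jig","rest"]:
    for n,f in fs.items():
        z=dict(spindle=40,bar_mid=125).get(q,0)
        print(q,n,[(round(float(d["conf"]),2),np.round(onz(f,d["pixel"],z)).tolist()) for d in nets.pinpoint(q,f)])
E
```

```text
jig scene [(0.97, [309.0, 216.0], 2792, [472.0, -19.0])]
jig top [(0.64, [315.0, 222.0], 5300, [481.0, -0.0]), (0.55, [278.0, 240.0], 256, [432.0, 107.0])]
rest scene [(0.83, [348.0, 248.0], 4245, [629.0, 43.0])]
rest top [(0.97, [303.0, 167.0], 2753, [644.0, 31.0]), (0.29, [224.0, 143.0], 319, [722.0, 264.0])]
handle scene [(0.88, [226.0, 294.0], 883, [690.0, -282.0]), (0.81, [140.0, 249.0], 541, [471.0, -481.0]), (0.68, [206.0, 189.0], 504, [241.0, -294.0]), (0.61, [251.0, 260.0], 515, [596.0, -208.0]), (0.33, [346.0, 199.0], 198, [425.0, 111.0])]
handle top [(0.92, [384.0, 178.0], 449, [604.0, -207.0]), (0.82, [406.0, 136.0], 428, [731.0, -280.0]), (0.63, [417.0, 300.0], 448, [251.0, -282.0]), (0.56, [472.0, 213.0], 562, [495.0, -458.0])]
straightedge scene []
straightedge top [(0.76, [428.0, 229.0], 742, [451.0, -327.0])]
pad0 scene [(0.79, [431.0, 220.0], 371, [595.0, 308.0])]
pad0 top [(0.56, [212.0, 178.0], 273, [616.0, 296.0]), (0.54, [164.0, 211.0], 314, [523.0, 432.0])]
oil scene [(0.69, [440.0, 244.0], 575, [689.0, 279.0])]
oil top [(0.65, [224.0, 145.0], 329, [714.0, 264.
[... 489 characters left out ...]
 top [(0.68, [452.0, 116.0, 40.0])]
bar_mid scene [(0.56, [648.0, 38.0, 125.0])]
bar_mid top []
handle scene [(0.96, [495.0, -467.0, 0.0]), (0.91, [709.0, -283.0, 0.0]), (0.89, [253.0, -292.0, 0.0]), (0.78, [612.0, -204.0, 0.0])]
handle top [(0.98, [731.0, -271.0, 0.0]), (0.92, [608.0, -202.0, 0.0]), (0.64, [260.0, -274.0, 0.0]), (0.59, [495.0, -458.0, 0.0])]
straightedge scene [(0.76, [429.0, -337.0, 0.0])]
straightedge top [(0.75, [457.0, -337.0, 0.0])]
pad0 scene [(0.82, [615.0, 293.0, 0.0]), (0.69, [526.0, 422.0, 0.0])]
pad0 top [(0.86, [513.0, 427.0, 0.0]), (0.61, [609.0, 291.0, 0.0])]
jig scene []
jig top [(0.71, [479.0, -10.0, 0.0])]
rest scene []
rest top [(0.75, [642.0, 40.0, 0.0])]
```

```bash
cat > fit1.py <<'E'
from h import *
import json
fs={n:grab_frame(n) for n in("scene","top")}
def near(q,f,xy,z=20,tol=60):
    b=[d for d in nets.outline_of(q,f) if np.linalg.norm(onz(f,d["pixel"],z)[:2]-xy)<tol]
    return b[0]["region"].astype(float) if b else None
G={"jig":("jig",[480,-10,0],["top"]),"rest":("rest",[642,40,0],["top"]),
"handle":("handle",[610,-203,-1.3],["scene","top"]),"straightedge":("straightedge",[455,-335,0.2],["scene","top"]),
"padA":("pad",[612,292,0],["scene","top"]),"padB":("pad",[520,425,0],["scene","top"])}
out={}
for k,(m,p0,vs) in G.items():
    v=[(fs[n],r) for n in vs if (r:=near(m if m!="pad" else "pad0",fs[n],p0[:2])) is not None]
    if not v: print(k,"none");out[k]=p0;continue
    best=None
    for dy in ([0] if m in("jig","rest") else [-.6,-.2,.2,.6]):
        r=fit(v,m,[p0[0],p0[1],p0[2]+dy])
        if best is None or r[1]<best[1]: best=r
    print(k,len(v),np.round(best[0],3),round(best[1],3)); out[k]=best[0].tolist()
json.dump(out,open("poses.json","w"))
it=[(G[k][0],p,0) for k,p in out.items()]
overlay(fs["top"],it,"b_top.png",(120,100,520,300),2)
overlay(fs["scene"],it,"b_scene.png",(120,150,520,340),2)
E
python3 fit1.py
```

```text
jig 1 [ 4.72977e+02 -4.78100e+00  1.00000e-02] 0.034
rest 1 [ 6.40565e+02  3.33360e+01 -5.30000e-02] 0.046
handle 2 [ 6.10108e+02 -2.03580e+02  1.95000e-01] 0.118
straightedge 2 [ 4.53416e+02 -3.34577e+02 -2.61000e-01] 0.087
padA 2 [6.11967e+02 2.90931e+02 3.06000e-01] 0.114
padB 2 [ 5.19729e+02  4.26065e+02 -3.90000e-02] 0.104
```

View pics/b_top.png

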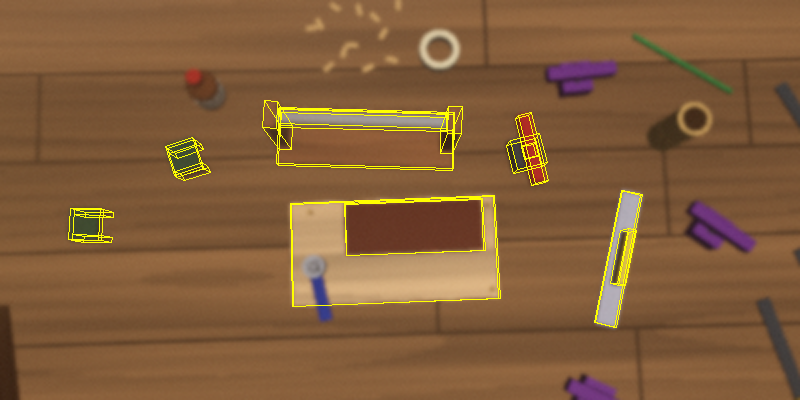

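View pics/b_scene.png

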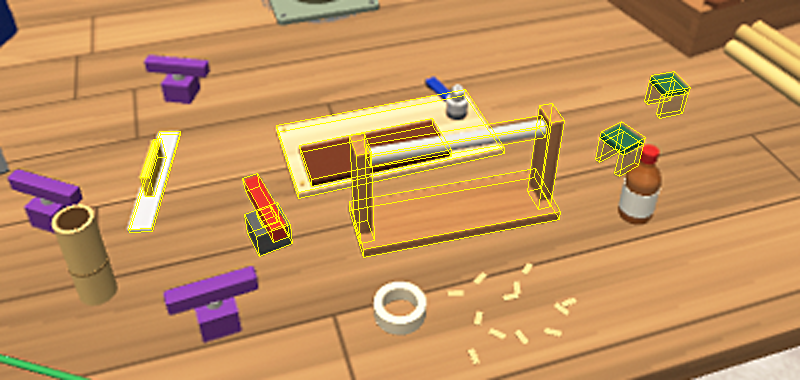

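```bash
python3 - <<'E'
import cv2,numpy as np
a=cv2.imread("pics/a_scene.png");b=cv2.imread("pics/a_top.png")
r=lambda im,x,y,w,h:cv2.resize(im[y:y+h,x:x+w],(400,300),interpolation=cv2.INTER_CUBIC)
cv2.imwrite("pics/c.png",np.vstack([np.hstack([r(a,410,205,48,36),r(a,432,178,48,36)]),np.hstack([r(b,190,160,48,36),r(b,140,194,48,36)])]))
E
```

```text
(no output)
```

View pics/c.png

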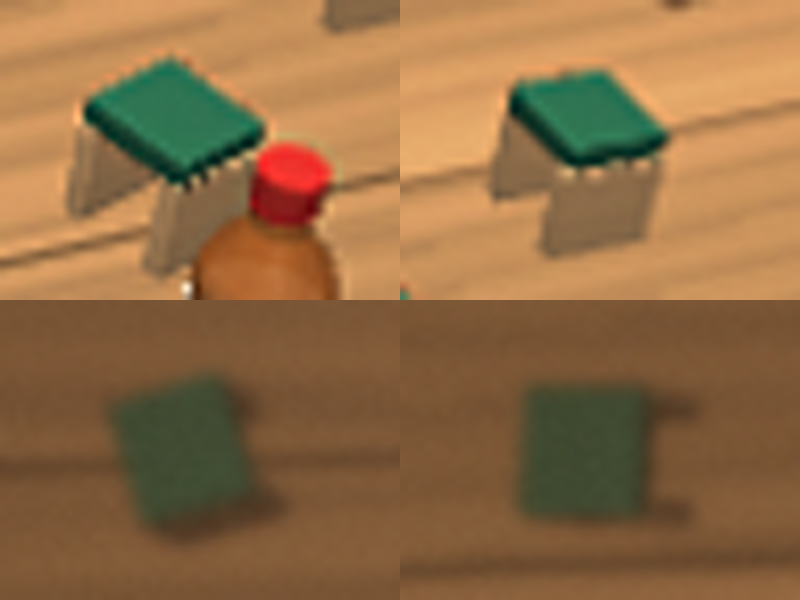

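```bash
cat > plan.py <<'E'
import sys
from h import *
# usage: plan.py x y z yaw(rad of tool x) [n]
def wrap(a): return (a+np.pi)%(2*np.pi)-np.pi
def plan(target,yaw,n=None,turn=None):
    s,p,R=st()
    # vertical-tool target
    Rt=np.array([[np.cos(yaw),np.sin(yaw),0],[np.sin(yaw),-np.cos(yaw),0],[0,0,-1]])
    rv=Ro.from_matrix(R.T@Rt).as_rotvec()
    d=np.array(target)-p
    nn=n or int(max(np.ceil(np.abs(rv).max()/np.radians(5)-.02),np.ceil(np.linalg.norm(d)/42),1))
    cur=R.copy(); rows=[]
    for i in range(nn):
        sh=cur.T@(d/nn)/50; r=rv/nn/np.radians(5)
        rows.append([round(float(v),2)+0. for v in sh]+[round(float(v),2)+0. for v in r])
        cur=cur@Ro.from_rotvec(rv/nn).as_matrix()
    print("clk",round(s["clock"],2),"pos",np.round(p,1),"yaw",round(np.arctan2(R[1,0],R[0,0]),3),"tilt",np.round(R[:2,2],3),"g",round(s["grip_width"],3),"F",np.round(s["ft_force"],1),"q",np.round(s["joints"],2))
    print("delta",np.round(d,1),"rows",nn)
    for r in rows: print(r)
if __name__=="__main__":
    a=[float(v) for v in sys.argv[1:]]
    plan(a[:3],a[3],int(a[4]) if len(a)>4 else None)
E
python3 plan.py 453 -335 160 -1.83
```

```text
clk 2.45 pos [ 226.5 -528.5  230.5] yaw -1.166 tilt [ 0. -0.] g 1.0 F [-0.4 -0.8 -0.7] q [-1.32  0.21  1.54  0.    1.39 -0.15]
delta [226.5 193.5 -70.5] rows 8
[-0.22, -0.71, 0.18, 0.0, 0.0, 0.95]
[-0.28, -0.69, 0.18, 0.0, 0.0, 0.95]
[-0.34, -0.66, 0.18, 0.0, 0.0, 0.95]
[-0.39, -0.63, 0.18, 0.0, 0.0, 0.95]
[-0.44, -0.6, 0.18, 0.0, 0.0, 0.95]
[-0.49, -0.56, 0.18, 0.0, 0.0, 0.95]
[-0.53, -0.52, 0.18, 0.0, 0.0, 0.95]
[-0.58, -0.47, 0.18, 0.0, 0.0, 0.95]
```

>>> move_arm(
  steps=[
    [[-0.22, -0.71, 0.18, 0, 0, 0.95, 0.6], [-0.28, -0.69, 0.18, 0, 0, 0.95, 0.6], [-0.34, -0.66, 0.18, 0, 0, 0.95, 0.6], [-0.39, -0.63, 0.18, 0, 0, 0.95, 0.6], [-0.44, -0.6, 0.18, 0, 0, 0.95, 0.6]],
  ],
)

```text
clock: 2.95
ee_pos: [368.5, -406.7, 185.3]
eef_rot: [-0.0, -0.702, 0.712, -0.0]
ft_force: [0.2, -0.5, 0.2]
grip_width: 0.621
```

>>> move_arm(
  steps=[
    [[-0.49, -0.56, 0.18, 0, 0, 0.95, 0.5], [-0.53, -0.52, 0.18, 0, 0, 0.95, 0.5], [-0.58, -0.47, 0.18, 0, 0, 0.95, 0.5], [0, 0, 0, 0, 0, 0, 0.5], [0, 0, 0, 0, 0, 0, 0.5]],
  ],
)

```text
clock: 3.45
ee_pos: [452.4, -334.5, 158.2]
eef_rot: [-0.0, -0.611, 0.791, 0.0]
ft_force: [-0.5, -0.5, 0.2]
grip_width: 0.502
```

```bash
cat > wfit.py <<'E'
import sys,json
from h import *
# wfit.py key model query picname z [usewrist views...]
def run(key,m,q,name,views=("wrist",),tol=80,z=0):
    P=json.load(open("poses.json")); p0=P[key]
    v=[];fs=[]
    for n in views:
        f=grab_frame(n); fs.append(f)
        c=proj(f,[[p0[0],p0[1],20+z]])[0]
        ds=sorted([(np.linalg.norm(np.array(d["pixel"])-c),d) for d in nets.outline_of(q,f)],key=lambda a:a[0])
        if ds: v.append((f,ds[0][1]["region"].astype(float))); print(n,"pixel dist",round(ds[0][0],1),round(ds[0][1]["conf"],2))
    if v:
        r=fit(v,m,p0,z); print(key,np.round(p0,3),"->",np.round(r[0],3),"err",round(r[1],3)); P[key]=r[0].tolist(); json.dump(P,open("poses.json","w"))
        p0=r[0]
    overlay(fs[0],[(m,p0,z)],name,sc=1.25)
if __name__=="__main__":
    a=sys.argv; run(a[1],a[2],a[3],a[4],a[5].split(",") if len(a)>5 else ("wrist",))
E
python3 wfit.py straightedge straightedge straightedge d1.png; python3 plan.py 453 -335 60 -1.83
```

```text
wrist pixel dist 14.2 0.58
straightedge [ 4.53416e+02 -3.34577e+02 -2.61000e-01] -> [ 4.53802e+02 -3.33343e+02 -2.63000e-01] err 0.029
clk 3.55 pos [ 451.9 -335.9  158.9] yaw -1.829 tilt [ 0.    -0.001] g 0.499 F [ 0.8  0.2 -0.4] q [-0.79  0.25  1.64 -0.    1.25  1.04]
delta [  1.1   0.9 -98.9] rows 3
[-0.01, -0.01, 0.66, 0.0, 0.0, 0.0]
[-0.01, -0.01, 0.66, 0.0, 0.0, 0.0]
[-0.01, -0.01, 0.66, 0.0, 0.0, 0.0]
```

View pics/d1.png

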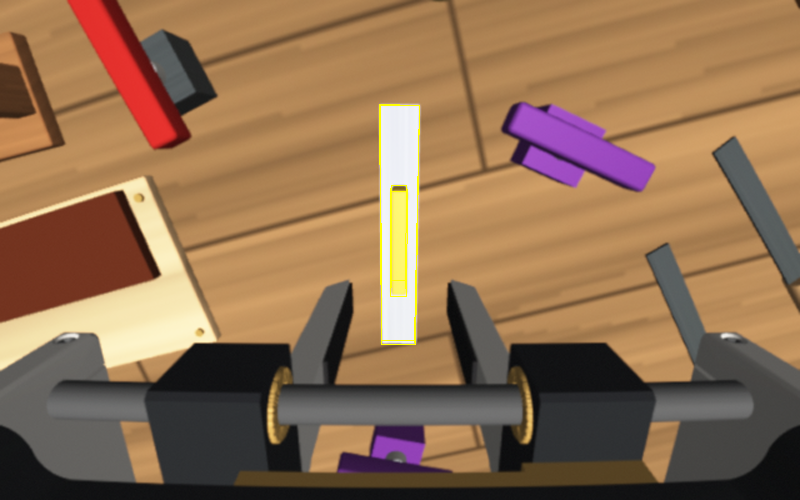

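>>> move_arm(
  steps=[
    [[-0.04, -0.01, 0.8, 0, 0, 0.05, 0.5], [0, 0, 0.8, 0, 0, 0, 0.45], [0, 0, 0.5, 0, 0, 0, 0.45], [0, 0, 0.26, 0, 0, 0, 0.45], [0, 0, 0, 0, 0, 0, 0.45]],
  ],
)

```text
clock: 4.05
ee_pos: [451.5, -333.2, 39.0]
eef_rot: [-0.0, -0.608, 0.794, 0.002]
ft_force: [-0.6, 0.8, -0.4]
grip_width: 0.451
```

```bash
python3 plan.py 453.8 -333.3 40 -1.834 1;python3 plan.py 453.8 -333.3 40 -1.834 1; python3 wfit.py straightedge straightedge straightedge d2.png
```

```text
clk 4.05 pos [ 451.5 -333.2   39. ] yaw -1.835 tilt [-0.003  0.002] g 0.451 F [-0.6  0.8 -0.4] q [-0.79  0.41  1.72 -0.    1.02  1.05]
delta [ 2.3 -0.1  1. ] rows 1
[-0.01, -0.04, -0.02, 0.04, 0.02, -0.01]
clk 4.05 pos [ 451.5 -333.2   39. ] yaw -1.835 tilt [-0.003  0.002] g 0.451 F [-0.6  0.8 -0.4] q [-0.79  0.41  1.72 -0.    1.02  1.05]
delta [ 2.3 -0.1  1. ] rows 1
[-0.01, -0.04, -0.02, 0.04, 0.02, -0.01]
wrist pixel dist 51.7 0.78
straightedge [ 4.53802e+02 -3.33343e+02 -2.63000e-01] -> [ 4.53761e+02 -3.33488e+02 -2.59000e-01] err 0.119
```

View pics/d2.png

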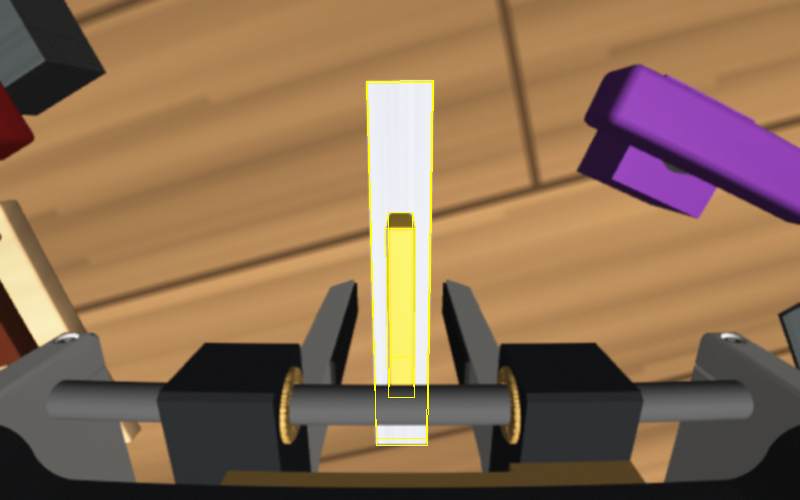

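Straightedge rib (400,300) sits centred between the fingers. Close at 40 N and then lift.

>>> move_arm(
  steps=[
    [[0, 0, 0, 0, 0, 0, 0], [0, 0, 0, 0, 0, 0, 0], [0, 0, 0, 0, 0, 0, 0], [0, 0, 0, 0, 0, 0, 0], [0, 0, 0, 0, 0, 0, 0]],
  ],
  squeeze=45,
)

```text
clock: 4.65
ee_pos: [453.6, -333.5, 41.1]
eef_rot: [-0.0, -0.608, 0.794, -0.001]
ft_force: [-0.0, 0.1, 2.3]
grip_width: 0.125
```

>>> move_arm(
  steps=[
    [[0, 0, -0.3, 0, 0, 0, 0], [0, 0, -0.6, 0, 0, 0, 0], [0, 0, -0.8, 0, 0, 0, 0], [0, 0, -0.3, 0, 0, 0, 0], [0, 0, 0, 0, 0, 0, 0]],
  ],
)

```text
clock: 5.15
ee_pos: [455.0, -334.8, 143.9]
eef_rot: [0.0, -0.608, 0.794, -0.004]
ft_force: [-0.0, -0.9, -1.3]
grip_width: 0.128
```

```bash
python3 - <<'E'
from h import *
import json
P=json.load(open("poses.json"));j=P["jig"]
for l in [(-20,-30,0),(-20,115,0),(-5,-30,0)]: print(l,np.round(pose(np.array([l],float),j),1))
f=grab_frame("wrist"); cv2.imwrite("pics/d3.png",f["color"])
E
python3 plan.py 453 -35 140 0.01
```

```text
(-20, -30, 0) [[453.3 -35.    0. ]]
(-20, 115, 0) [[451.8 110.    0. ]]
(-5, -30, 0) [[468.3 -34.8   0. ]]
clk 5.2 pos [ 453.7 -333.5  141.3] yaw -1.834 tilt [ 0.002 -0.002] g 0.123 F [-0.6 -0.5 -1.6] q [-0.79  0.27  1.66  0.    1.21  1.05]
delta [ -0.7 298.5  -1.3] rows 22
[-0.26, 0.07, 0.0, 0.0, 0.0, -0.96]
[-0.27, 0.05, 0.0, 0.0, 0.0, -0.96]
[-0.27, 0.03, 0.0, 0.0, 0.0, -0.96]
[-0.27, 0.0, 0.0, 0.0, 0.0, -0.96]
[-0.27, -0.02, 0.0, 0.0, 0.0, -0.96]
[-0.27, -0.04, 0.0, 0.0, 0.0, -0.96]
[-0.26, -0.06, 0.0, 0.0, 0.0, -0.96]
[-0.26, -0.09, 0.0, 0.0, 0.0, -0.96]
[-0.25, -0.11, 0.0, 0.0, 0.0, -0.96]
[-0.24, -0.13, 0.0, 0.0, 0.0, -0.96]
[-0.23, -0.15, 0.0, 0.0, 0.0, -0.96]
[-0.21, -0.17, 0.0, 0.0, 0.0, -0.96]
[-0.2, -0.18, 0.0, 0.0, 0.0, -0.96]
[-0.18, -0.2, 0.0, 0.0, 0.0, -0.96]
[-0.17, -0.21, 0.0, 0.0, 0.0, -0.96]
[-0.15, -0.23, 0.0, 0.0, 0.0, -0.96]
[-0.13, -0.24, 0.0, 0.0, 0.0, -0.96]
[-0.11, -0.25, 0.0, 0.0, 0.0, -0.96]
[-0.09, -0.26, 0.0, 0.0, 0.0, -0.96]
[-0.07, -0.26, 0.0, 0.0, 0.0, -0.96]
[-0.04, -0.27, 0.0, 0.0, 0.0, -0.96]
[-0.02, -0.27, 0.0, 0.0, 0.0, -0.96]
```

View pics/d3.png

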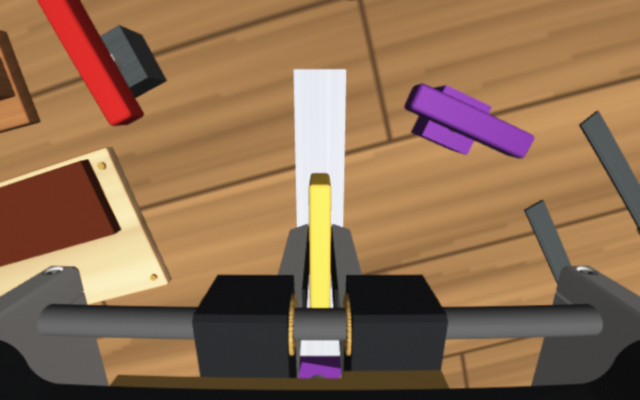

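>>> move_arm(
  steps=[
    [[-0.26, 0.07, 0, 0, 0, -0.96, 0], [-0.27, 0.05, 0, 0, 0, -0.96, 0], [-0.27, 0.03, 0, 0, 0, -0.96, 0], [-0.27, 0, 0, 0, 0, -0.96, 0], [-0.27, -0.02, 0, 0, 0, -0.96, 0]],
  ],
)

```text
clock: 5.7
ee_pos: [451.4, -263.4, 137.4]
eef_rot: [0.0, 0.761, -0.649, -0.003]
ft_force: [-0.5, 0.7, -2.0]
grip_width: 0.123
```

>>> move_arm(
  steps=[
    [[-0.27, -0.04, 0, 0, 0, -0.96, 0], [-0.26, -0.06, 0, 0, 0, -0.96, 0], [-0.26, -0.09, 0, 0, 0, -0.96, 0], [-0.25, -0.11, 0, 0, 0, -0.96, 0], [-0.24, -0.13, 0, 0, 0, -0.96, 0]],
  ],
)

```text
clock: 6.2
ee_pos: [451.2, -195.5, 137.6]
eef_rot: [-0.0, 0.879, -0.476, -0.003]
ft_force: [0.0, 0.5, -1.7]
grip_width: 0.127
```

>>> move_arm(
  steps=[
    [[-0.23, -0.15, 0, 0, 0, -0.96, 0], [-0.21, -0.17, 0, 0, 0, -0.96, 0], [-0.2, -0.18, 0, 0, 0, -0.96, 0], [-0.18, -0.2, 0, 0, 0, -0.96, 0], [-0.17, -0.21, 0, 0, 0, -0.96, 0]],
  ],
)

```text
clock: 6.7
ee_pos: [451.2, -128.2, 137.7]
eef_rot: [-0.001, 0.959, -0.283, -0.003]
ft_force: [-1.0, 0.4, -2.5]
grip_width: 0.125
```

>>> move_arm(
  steps=[
    [[-0.15, -0.23, 0, 0, 0, -0.96, 0], [-0.13, -0.24, 0, 0, 0, -0.96, 0], [-0.11, -0.25, 0, 0, 0, -0.96, 0], [-0.09, -0.26, 0, 0, 0, -0.96, 0], [-0.07, -0.26, 0, 0, 0, -0.96, 0]],
  ],
)

```text
clock: 7.2
ee_pos: [450.6, -60.1, 137.8]
eef_rot: [-0.001, 0.997, -0.077, -0.003]
ft_force: [0.7, 0.1, -1.4]
grip_width: 0.128
```

```bash
python3 plan.py 446 -35 110 0.01
```

```text
clk 7.2 pos [450.6 -60.1 137.8] yaw -0.155 tilt [-0.005  0.002] g 0.128 F [ 0.7  0.1 -1.4] q [-0.32  0.06  1.92  0.    1.17 -0.17]
delta [ -4.6  25.1 -27.8] rows 2
[-0.08, -0.24, 0.28, -0.01, 0.03, -0.94]
[-0.06, -0.25, 0.28, -0.01, 0.03, -0.94]
```

>>> move_arm(
  steps=[
    [[-0.08, -0.24, 0.28, 0, 0, -0.94, 0], [-0.06, -0.25, 0.28, 0, 0, -0.94, 0], [0, 0, 0, 0, 0, 0, 0], [0, 0, 0, 0, 0, 0, 0]],
  ],
)

```text
clock: 7.6
ee_pos: [447.1, -35.9, 110.8]
eef_rot: [-0.0, 1.0, 0.002, -0.002]
ft_force: [0.8, -0.7, -2.3]
grip_width: 0.124
```

```bash
python3 - <<'E'
from h import *
import json
P=json.load(open("poses.json"))
s,p,R=st(); yaw=np.arctan2(R[1,0],R[0,0]); print(p,yaw,R[:,2])
f=grab_frame("wrist"); t=grab_frame("top")
import math
r=nets.outline_of("straightedge",f); print([(d["conf"],d["region"].sum()) for d in r])
if r:
    for zz in (p[2]-40,):
        print(fit([(f,r[0]["region"].astype(float))],"straightedge",[p[0],p[1],yaw+math.pi/2],zz))
it=[("jig",P["jig"],0),("straightedge",[p[0],p[1],yaw+math.pi/2],p[2]-40)]
overlay(f,it,"e1.png",sc=1.25); overlay(t,it[:1],"e2.png",(230,150,430,290),4)
E
```

```text
[447.1254616  -35.91279651 110.82165389] 0.00499951007404415 [-3.86430464e-03  7.26665676e-04 -9.99992270e-01]
[(0.79, np.int64(10060))]
(array([447.40311728, -35.87553339,   1.57707383]), np.float64(0.2573618756158107))
```

View pics/e1.png

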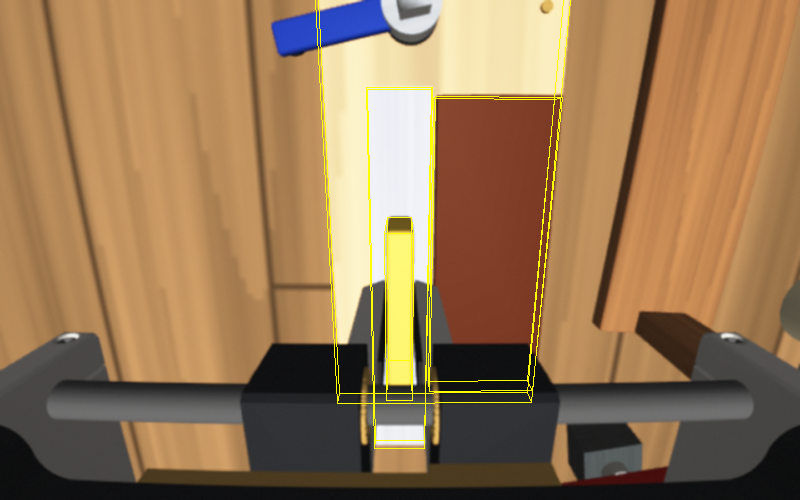

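View pics/e2.png

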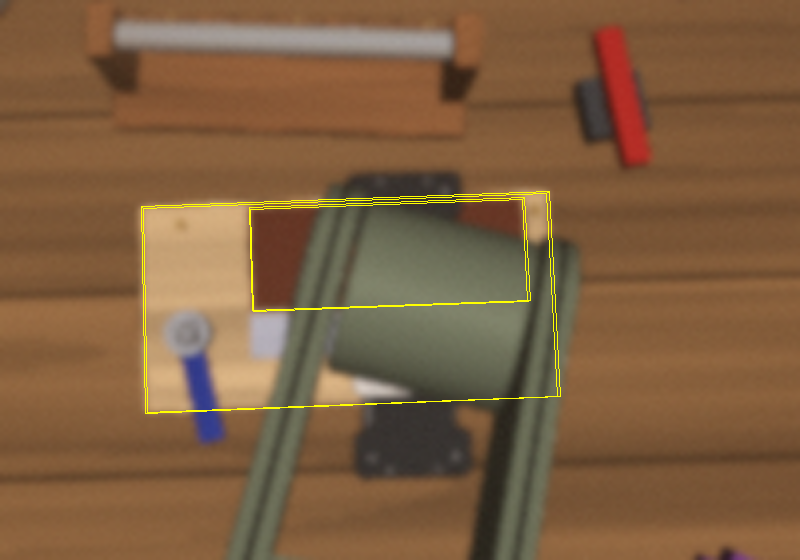

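>>> move_arm(
  steps=[
    [[0, 0, 0.5, 0, 0, 0, 0], [0, 0, 0.4, 0, 0, -0.05, 0], [0, 0, 0.2, 0, 0, 0, 0], [0, 0, 0.06, 0, 0, 0, 0], [0, 0, 0, 0, 0, 0, 0]],
  ],
)

```text
clock: 8.25
ee_pos: [448.9, -36.5, 54.6]
eef_rot: [0.0, 1.0, 0.005, 0.0]
ft_force: [0.4, 0.1, -1.7]
grip_width: 0.12
```

>>> move_arm(
  steps=[
    [[0, 0, 0.03, 0, 0, 0, 0], [0.04, 0, 0, 0, 0, 0, 0], [0.04, 0, 0, 0, 0, 0, 0]],
  ],
)

```text
clock: 8.55
ee_pos: [453.4, -36.3, 53.6]
eef_rot: [0.0, 1.0, 0.005, 0.001]
ft_force: [0.6, -0.2, -2.0]
grip_width: 0.121
```

>>> move_arm(
  steps=[
    [[0.02, 0, 0, 0, 0, 0, 0], [0.02, 0, 0, 0, 0, 0, 0], [0, 0, 0, 0, 0, 0, 0]],
  ],
)

```text
clock: 8.85
ee_pos: [454.6, -36.2, 53.1]
eef_rot: [0.0, 1.0, 0.005, -0.0]
ft_force: [-0.5, -0.9, 0.4]
grip_width: 0.127
```

>>> move_arm(
  steps=[
    [[0.02, 0, 0.02, 0, 0, 0, 0], [0.02, 0, 0, 0, 0, 0, 0], [0, 0, 0, 0, 0, 0, 0]],
  ],
)

```text
clock: 9.15
ee_pos: [454.7, -36.2, 53.1]
eef_rot: [0.0, 1.0, 0.006, -0.003]
ft_force: [-9.9, 0.3, 16.2]
grip_width: 0.122
```

```bash
python3 - <<'E'
from h import *
f=grab_frame("wrist"); cv2.imwrite("pics/e3.png",cv2.resize(f["color"][40:340,220:460],None,fx=2.5,fy=2)); 
E
```

```text
(no output)
```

View pics/e3.png

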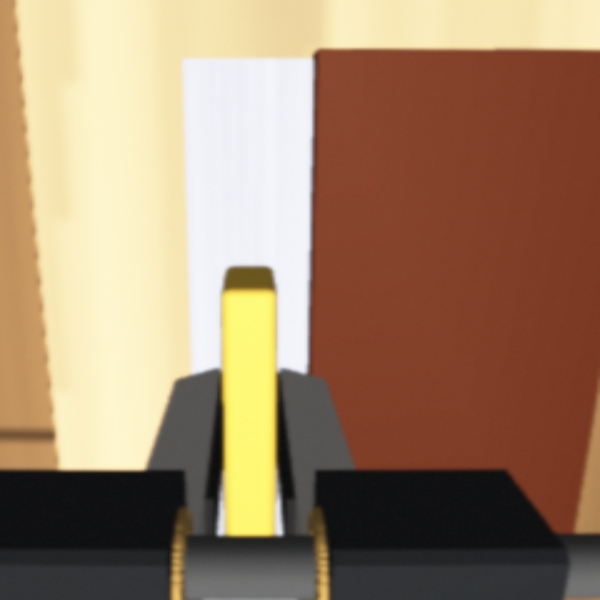

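>>> move_arm(
  steps=[
    [[0, 0, -0.02, 0, 0, 0, 0.3], [0, 0, 0, 0, 0, 0, 0.3], [0, 0, 0, 0, 0, 0, 0.3], [0, 0, -0.3, 0, 0, 0, 0.3], [0, 0, -0.6, 0, 0, 0, 0.3]],
  ],
)

```text
clock: 9.7
ee_pos: [454.5, -35.5, 96.2]
eef_rot: [-0.001, 1.0, 0.005, -0.003]
ft_force: [0.9, -0.9, 0.1]
grip_width: 0.3
```

>>> move_arm(
  steps=[
    [[0, 0, -0.8, 0, 0, 0, 0.6], [0, 0, -0.8, 0, 0, 0, 0.6], [0, 0, -0.4, 0, 0, 0, 0.6], [0, 0, 0, 0, 0, 0, 0.6]],
  ],
)

```text
clock: 10.1
ee_pos: [459.6, -36.8, 201.7]
eef_rot: [0.001, 1.0, 0.005, 0.004]
ft_force: [-0.3, 0.0, 0.3]
grip_width: 0.587
```

```bash
python3 - <<'E'
from h import *
import json,math
P=json.load(open("poses.json"));j=P["jig"]
f=grab_frame("wrist")
r=nets.outline_of("straightedge",f)
se=[454.0,-36,math.pi/2+.01]
if r:
    q=fit([(f,r[0]["region"].astype(float))],"straightedge",se,12); print(q); se=q[0]
    P["straightedge"]=list(se); json.dump(P,open("poses.json","w"))
    d=Ro.from_euler('z',-j[2]).apply([se[0]-j[0],se[1]-j[1],0]); print("in jig",d, se[2]-j[2]-math.pi/2)
overlay(f,[("jig",j,0),("straightedge",se,12)],"e4.png",sc=1.25)
for q in ("spindle",):
    for d in nets.pinpoint(q,f): print(q,d["conf"],d["pixel"],onz(f,d["pixel"],40))
c=nets.outline_of("clamp",f)
for d in c: print(d["conf"],d["pixel"],d["region"].sum())
E
python3 plan.py 610 -203 180 0.2
```

```text
(array([454.35796631, -36.14571217,   1.58215736]), np.float64(0.03899102968596624))
in jig [-18.92877343 -31.17863399   0.        ] 0.001468132237958386
spindle 0.63 [311.5, 27.0] [452.28345465 114.78257995  40.        ]
0.87 [293.3, 45.2] 2325
clk 10.3 pos [455.3 -35.8 195.9] yaw 0.01 tilt [-0.004  0.001] g 0.599 F [-0.   0.7 -0.2] q [-0.27 -0.01  1.86  0.    1.3  -0.28]
delta [ 154.7 -167.2  -15.9] rows 6
[0.51, 0.56, 0.05, 0.0, 0.01, -0.36]
[0.49, 0.58, 0.05, 0.0, 0.01, -0.36]
[0.47, 0.59, 0.05, 0.0, 0.01, -0.36]
[0.45, 0.61, 0.05, 0.0, 0.01, -0.36]
[0.43, 0.62, 0.05, 0.0, 0.01, -0.36]
[0.41, 0.64, 0.05, 0.0, 0.01, -0.36]
```

View pics/e4.png

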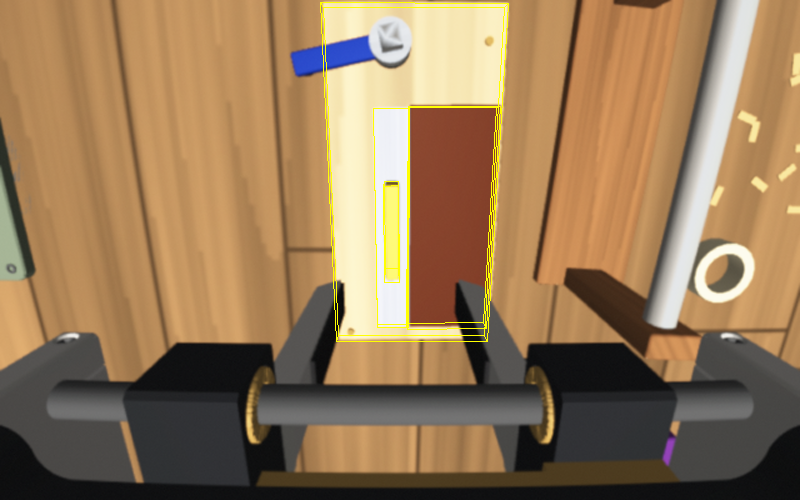

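```bash
python3 plan.py 610 -203 190 -1.376
```

```text
clk 10.3 pos [455.3 -35.8 195.9] yaw 0.01 tilt [-0.004  0.001] g 0.599 F [-0.   0.7 -0.2] q [-0.27 -0.01  1.86  0.    1.3  -0.28]
delta [ 154.7 -167.2   -5.9] rows 16
[0.19, 0.21, 0.01, 0.0, 0.0, 0.99]
[0.21, 0.19, 0.01, 0.0, 0.0, 0.99]
[0.22, 0.17, 0.01, 0.0, 0.0, 0.99]
[0.24, 0.15, 0.01, 0.0, 0.0, 0.99]
[0.25, 0.13, 0.01, 0.0, 0.0, 0.99]
[0.26, 0.11, 0.01, 0.0, 0.0, 0.99]
[0.27, 0.09, 0.01, 0.0, 0.0, 0.99]
[0.28, 0.06, 0.01, 0.0, 0.0, 0.99]
[0.28, 0.04, 0.01, 0.0, 0.0, 0.99]
[0.28, 0.02, 0.01, 0.0, 0.0, 0.99]
[0.28, -0.01, 0.01, 0.0, 0.0, 0.99]
[0.28, -0.03, 0.01, 0.0, 0.0, 0.99]
[0.28, -0.06, 0.01, 0.0, 0.0, 0.99]
[0.27, -0.08, 0.01, 0.0, 0.0, 0.99]
[0.26, -0.11, 0.01, 0.0, 0.0, 0.99]
[0.25, -0.13, 0.01, 0.0, 0.0, 0.99]
```

>>> move_arm(
  steps=[
    [[0.19, 0.21, 0, 0, 0, 0.99, 0.6], [0.21, 0.19, 0, 0, 0, 0.99, 0.6], [0.22, 0.17, 0, 0, 0, 0.99, 0.6], [0.24, 0.15, 0, 0, 0, 0.99, 0.6], [0.25, 0.13, 0, 0, 0, 0.99, 0.6]],
  ],
)

```text
clock: 10.8
ee_pos: [504.0, -87.4, 195.4]
eef_rot: [-0.0, 0.977, -0.211, -0.002]
ft_force: [-0.7, 0.3, 0.2]
grip_width: 0.601
```

>>> move_arm(
  steps=[
    [[0.26, 0.11, 0, 0, 0, 0.99, 0.6], [0.27, 0.09, 0, 0, 0, 0.99, 0.6], [0.28, 0.06, 0, 0, 0, 0.99, 0.6], [0.28, 0.04, 0, 0, 0, 0.99, 0.6], [0.28, 0.02, 0, 0, 0, 0.99, 0.6]],
  ],
)

```text
clock: 11.3
ee_pos: [552.1, -139.3, 195.1]
eef_rot: [0.0, 0.91, -0.416, -0.002]
ft_force: [1.2, -0.5, 1.1]
grip_width: 0.604
```

>>> move_arm(
  steps=[
    [[0.28, -0.01, 0, 0, 0, 0.99, 0.6], [0.28, -0.03, 0, 0, 0, 0.99, 0.6], [0.28, -0.06, 0, 0, 0, 0.99, 0.6], [0.27, -0.08, 0, 0, 0, 0.99, 0.6], [0.26, -0.11, 0, 0, 0, 0.99, 0.6]],
  ],
)

```text
clock: 11.8
ee_pos: [600.4, -190.8, 194.8]
eef_rot: [0.0, 0.799, -0.601, -0.002]
ft_force: [1.0, -0.1, -0.9]
grip_width: 0.603
```

>>> move_arm(
  steps=[
    [[0.25, -0.13, 0, 0, 0, 0.99, 0.5], [0, 0, 0, 0, 0, 0, 0.5], [0, 0, 0, 0, 0, 0, 0.5]],
  ],
)

```text
clock: 12.1
ee_pos: [610.0, -200.6, 195.7]
eef_rot: [0.0, 0.774, -0.633, -0.002]
ft_force: [-0.8, -0.4, -0.5]
grip_width: 0.5
```

```bash
python3 wfit.py handle handle handle f1.png; python3 plan.py 610 -203 63 -1.376 1
```

```text
wrist pixel dist 8.0 0.77
handle [ 6.10108e+02 -2.03580e+02  1.95000e-01] -> [ 6.10961e+02 -2.00582e+02  1.68000e-01] err 0.055
clk 12.2 pos [ 610.2 -200.3  196.7] yaw -1.37 tilt [-0.002  0.001] g 0.5 F [ 0.4  0.5 -0.5] q [-0.45  0.38  1.4   0.    1.37  0.92]
delta [  -0.2   -2.7 -133.7] rows 1
[0.06, 0.01, 2.67, 0.02, 0.02, 0.06]
```

View pics/f1.png

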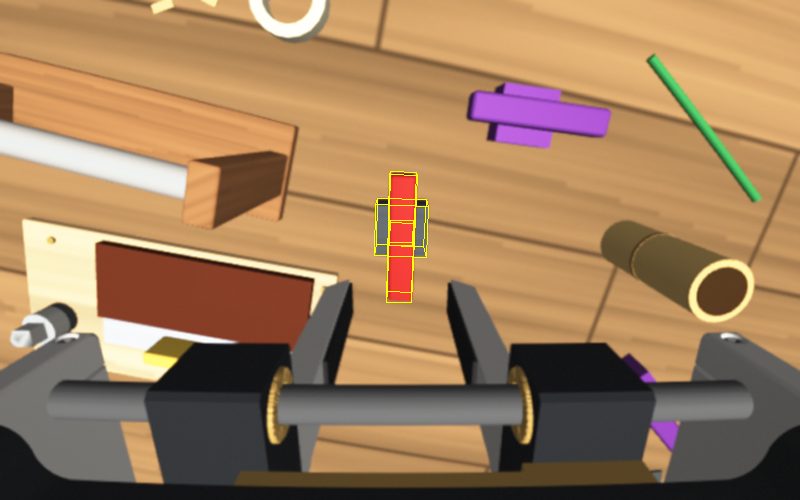

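>>> move_arm(
  steps=[
    [[0, -0.02, 0.8, 0, 0, 0.34, 0.5], [0, 0, 0.8, 0, 0, 0, 0.45], [0, 0, 0.7, 0, 0, 0, 0.45], [0, 0, 0.34, 0, 0, 0, 0.45], [0, 0, 0, 0, 0, 0, 0.45]],
  ],
)

```text
clock: 12.7
ee_pos: [609.4, -199.4, 62.7]
eef_rot: [0.001, 0.765, -0.645, -0.003]
ft_force: [-0.1, -0.3, -0.2]
grip_width: 0.447
```

```bash
python3 wfit.py handle handle handle f2.png; python3 plan.py 611 -200.6 63 -1.403 1
```

```text
wrist pixel dist 4.4 0.85
handle [ 6.10961e+02 -2.00582e+02  1.68000e-01] -> [ 6.11074e+02 -2.00596e+02  1.71000e-01] err 0.142
clk 12.8 pos [ 612.8 -201.1   67.1] yaw -1.401 tilt [ 0.001 -0.001] g 0.452 F [ 0.5 -0.6  1. ] q [-0.45  0.52  1.49  0.    1.14  0.95]
delta [-1.8  0.5 -4.1] rows 1
[-0.02, 0.03, 0.08, -0.02, -0.01, 0.02]
```

View pics/f2.png

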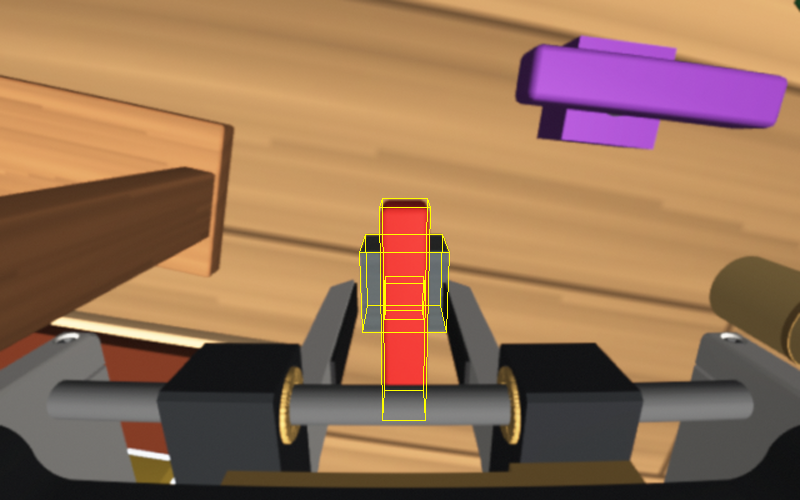

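>>> move_arm(
  steps=[
    [[0, 0, 0, 0, 0, 0, 0], [0, 0, 0, 0, 0, 0, 0], [0, 0, 0, 0, 0, 0, 0], [0, 0, 0, 0, 0, 0, 0]],
  ],
  squeeze=55,
)

```text
clock: 13.2
ee_pos: [613.0, -201.3, 67.5]
eef_rot: [-0.0, 0.764, -0.645, 0.001]
ft_force: [-0.4, 0.9, 4.0]
grip_width: 0.205
```

>>> move_arm(
  steps=[
    [[0, 0, -0.3, 0, 0, 0, 0], [0, 0, -0.8, 0, 0, 0, 0], [0, 0, -0.9, 0, 0, 0, 0], [0, 0, -0.9, 0, 0, 0, 0], [0, 0, -0.1, 0, 0, 0, 0]],
  ],
)

```text
clock: 13.7
ee_pos: [615.9, -202.7, 224.8]
eef_rot: [-0.002, 0.764, -0.645, 0.007]
ft_force: [0.6, -0.8, -1.5]
grip_width: 0.208
```

```bash
python3 plan.py 452.5 60 215 -1.33; python3 - <<'E'
from h import *
f=grab_frame("wrist"); cv2.imwrite("pics/f3.png",f["color"])
E
```

```text
clk 13.7 pos [ 615.9 -202.7  224.8] yaw -1.402 tilt [ 0.013 -0.006] g 0.208 F [ 0.6 -0.8 -1.5] q [-0.45  0.35  1.37  0.    1.41  0.95]
delta [-163.4  262.7   -9.8] rows 8
[-0.72, 0.29, 0.01, -0.02, -0.01, -0.1]
[-0.72, 0.29, 0.02, -0.02, -0.01, -0.1]
[-0.72, 0.28, 0.02, -0.02, -0.01, -0.1]
[-0.72, 0.27, 0.02, -0.02, -0.01, -0.1]
[-0.73, 0.27, 0.02, -0.02, -0.01, -0.1]
[-0.73, 0.26, 0.02, -0.02, -0.01, -0.1]
[-0.73, 0.25, 0.02, -0.02, -0.01, -0.1]
[-0.73, 0.25, 0.02, -0.02, -0.01, -0.1]
```

View pics/f3.png

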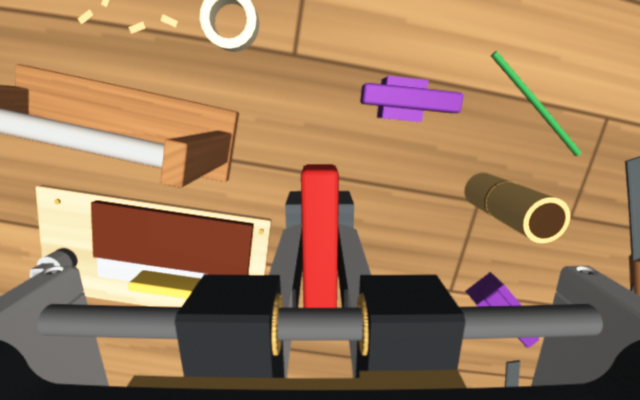

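```bash
python3 plan.py 375 113 215 -1.34
```

```text
clk 13.75 pos [ 614.7 -202.1  222. ] yaw -1.402 tilt [ 0.009 -0.004] g 0.21 F [ 0.  -0.5 -2. ] q [-0.45  0.36  1.37  0.    1.41  0.95]
delta [-239.7  315.1   -7. ] rows 10
[-0.7, 0.37, 0.01, -0.01, -0.01, -0.07]
[-0.7, 0.36, 0.01, -0.01, -0.01, -0.07]
[-0.71, 0.36, 0.01, -0.01, -0.01, -0.07]
[-0.71, 0.35, 0.01, -0.01, -0.01, -0.07]
[-0.71, 0.35, 0.01, -0.01, -0.01, -0.07]
[-0.71, 0.34, 0.01, -0.01, -0.01, -0.07]
[-0.72, 0.34, 0.01, -0.01, -0.01, -0.07]
[-0.72, 0.34, 0.01, -0.01, -0.01, -0.07]
[-0.72, 0.33, 0.01, -0.01, -0.01, -0.07]
[-0.72, 0.33, 0.01, -0.01, -0.01, -0.07]
```

>>> move_arm(
  steps=[
    [[-0.7, 0.37, 0, 0, 0, -0.07, 0], [-0.7, 0.36, 0, 0, 0, -0.07, 0], [-0.71, 0.36, 0, 0, 0, -0.07, 0], [-0.71, 0.35, 0, 0, 0, -0.07, 0], [-0.71, 0.35, 0, 0, 0, -0.07, 0]],
  ],
)

```text
clock: 14.25
ee_pos: [489.1, -41.8, 213.1]
eef_rot: [0.001, 0.774, -0.633, -0.003]
ft_force: [1.7, -0.0, -2.3]
grip_width: 0.209
```

>>> move_arm(
  steps=[
    [[-0.71, 0.34, 0, 0, 0, -0.07, 0], [-0.72, 0.34, 0, 0, 0, -0.07, 0], [-0.72, 0.34, 0, 0, 0, -0.07, 0], [-0.72, 0.33, 0, 0, 0, -0.07, 0], [-0.72, 0.33, 0, 0, 0, -0.07, 0]],
  ],
)

```text
clock: 14.75
ee_pos: [369.2, 115.2, 213.5]
eef_rot: [0.002, 0.784, -0.621, -0.002]
ft_force: [0.9, -0.7, -1.9]
grip_width: 0.204
```

>>> move_arm(
  steps=[
    [[0, 0, 0, 0, 0, 0, 0], [0, 0, 0, 0, 0, 0, 0]],
  ],
)

```text
clock: 14.95
ee_pos: [370.7, 114.6, 214.2]
eef_rot: [0.001, 0.784, -0.62, -0.001]
ft_force: [0.1, -0.1, -2.2]
grip_width: 0.209
```

```bash
python3 - <<'E'
from h import *
f=grab_frame("wrist"); cv2.imwrite("pics/g1.png",cv2.resize(f["color"],None,fx=1.25,fy=1.25))
np.save("g1.npy",dict(f),allow_pickle=True)
for d in nets.pinpoint("spindle",f): print(d["conf"],d["pixel"],onz(f,d["pixel"],40))
for d in nets.outline_of("clamp",f): print(d["conf"],d["pixel"],d["region"].sum()); 
E
python3 plan.py 375 113 215 -1.34 1
```

```text
0.79 [340.7, 105.9] [454.1199521 112.5134311  40.       ]
0.64 [341.3, 127.5] 1691
clk 15.1 pos [372.5 113.6 215.3] yaw -1.342 tilt [-0.001 -0.   ] g 0.205 F [ 0.2  0.2 -1.9] q [ 0.07 -0.2   1.98 -0.    1.36  1.42]
delta [ 2.5 -0.6 -0.3] rows 1
[0.02, -0.05, 0.01, 0.02, 0.0, -0.02]
```

View pics/g1.png

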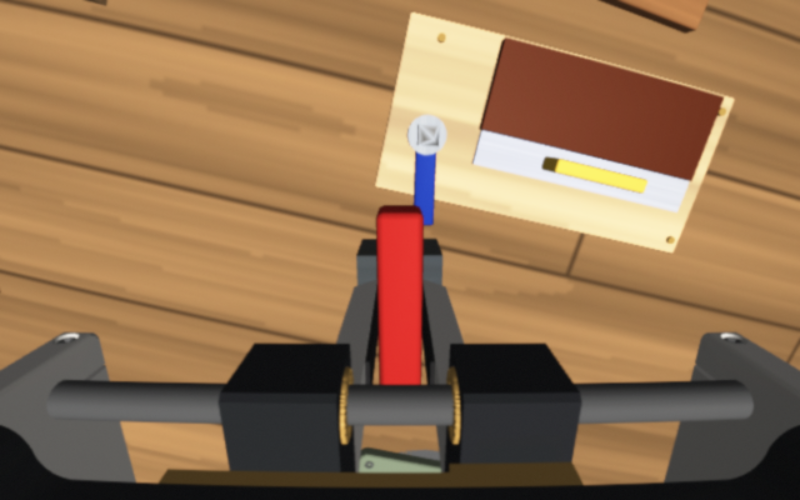

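```bash
cat > sp.py <<'E'
from h import *
def spov(f,p,name,x0,y0,w,h,sc):
    im=cv2.resize(f["color"][y0:y0+h,x0:x0+w],None,fx=sc,fy=sc,interpolation=cv2.INTER_CUBIC)
    c=p[2]; a=np.linspace(0,2*np.pi,60)
    L=[np.c_[16*np.cos(a),16*np.sin(a),0*a+40]]
    sq=lambda s,z:np.array([[s,s,z],[-s,s,z],[-s,-s,z],[s,-s,z],[s,s,z]],float)
    L+=[sq(3.5,64),sq(8,56),sq(8,40),np.array([[10,-9,32],[78,-9,32],[78,9,32],[10,9,32.]])]
    for l in L:
        w_=Ro.from_euler('z',c).apply(l)+[p[0],p[1],0]
        q=(proj(f,w_)+.5-[x0,y0])*sc-.5
        cv2.polylines(im,[np.round(q*8).astype(np.int32)],False,(0,0,255),1,cv2.LINE_AA,3)
    return im
E
python3 - <<'E'
from sp import *
f=np.load("g1.npy",allow_pickle=True).item()
cl=-1.5
ims=[spov(f,(x,y,np.pi+.01+t),None,300,80,72,104,5) for x,y,t in((454,112.5,.24),(453,112.5,.21))]
cv2.imwrite("pics/g2.png",np.hstack(ims))
E
```

```text
(no output)
```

View pics/g2.png

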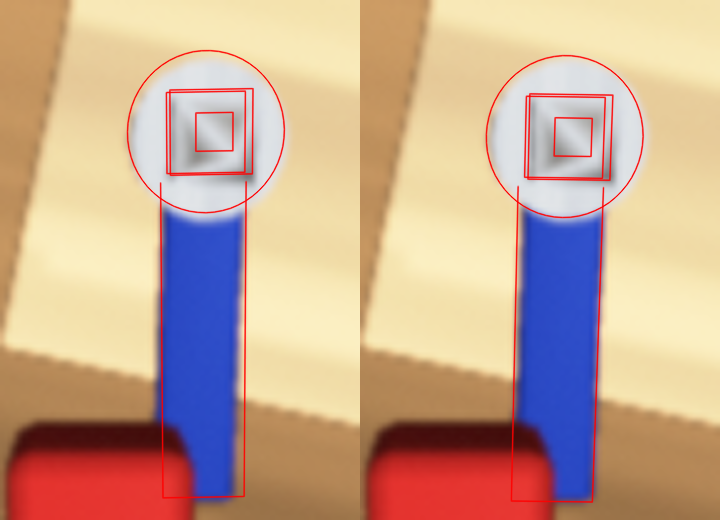

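```bash
python3 - <<'E'
from h import *
f=grab_frame("wrist"); s,p,R=st(); yaw=np.arctan2(R[1,0],R[0,0]); print(p,yaw)
overlay(f,[("handle",[p[0],p[1],yaw+np.pi/2],p[2]-65)],"g3.png",(240,140,400,340),3)
E
python3 plan.py 452.5 113 190 -1.336
```

```text
[372.66316947 113.50542064 215.46887544] -1.3422519859406352
clk 15.15 pos [372.7 113.5 215.5] yaw -1.342 tilt [-0.001 -0.   ] g 0.208 F [-1.2 -0.5 -2.4] q [ 0.07 -0.2   1.98 -0.    1.36  1.42]
delta [ 79.8  -0.5 -25.5] rows 2
[0.19, -0.78, 0.25, 0.01, 0.0, -0.04]
[0.19, -0.78, 0.25, 0.01, 0.0, -0.04]
```

View pics/g3.png

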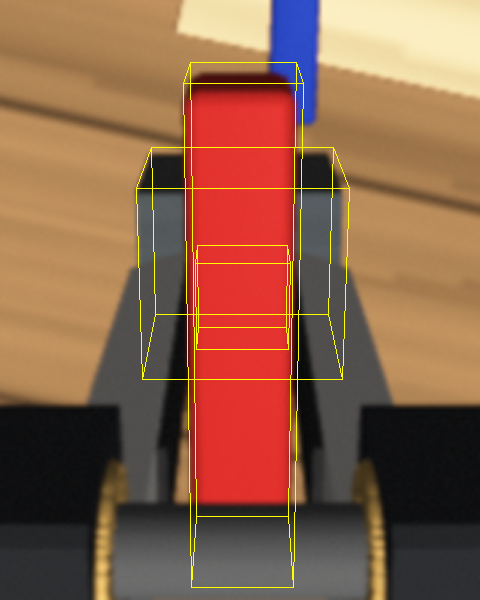

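>>> move_arm(
  steps=[
    [[0.13, -0.52, 0.4, 0, 0, -0.04, 0], [0.13, -0.54, 0.4, 0, 0, -0.04, 0], [0.13, -0.52, 0.4, 0, 0, 0, 0], [0, 0, 0, 0, 0, 0, 0], [0, 0, 0, 0, 0, 0, 0]],
  ],
)

```text
clock: 15.65
ee_pos: [453.5, 112.7, 154.8]
eef_rot: [0.001, 0.785, -0.619, -0.001]
ft_force: [-0.3, -0.6, -2.5]
grip_width: 0.208
```

```bash
python3 - <<'E'
from sp import *
f=grab_frame("scene");cv2.imwrite("pics/g4.png",cv2.resize(f["color"][130:250,260:420],None,fx=5,fy=5,interpolation=cv2.INTER_CUBIC))
w=grab_frame("wrist");cv2.imwrite("pics/g5.png",w["color"])
E
python3 plan.py 453.8 113 150 -1.336 1
```

```text
clk 15.75 pos [453.6 113.2 156.3] yaw -1.335 tilt [-0.  0.] g 0.208 F [ 1.1 -0.3 -2.1] q [0.06 0.05 1.88 0.   1.21 1.39]
delta [ 0.2 -0.2 -6.3] rows 1
[0.01, 0.0, 0.13, 0.0, 0.0, 0.02]
```

View pics/g4.png

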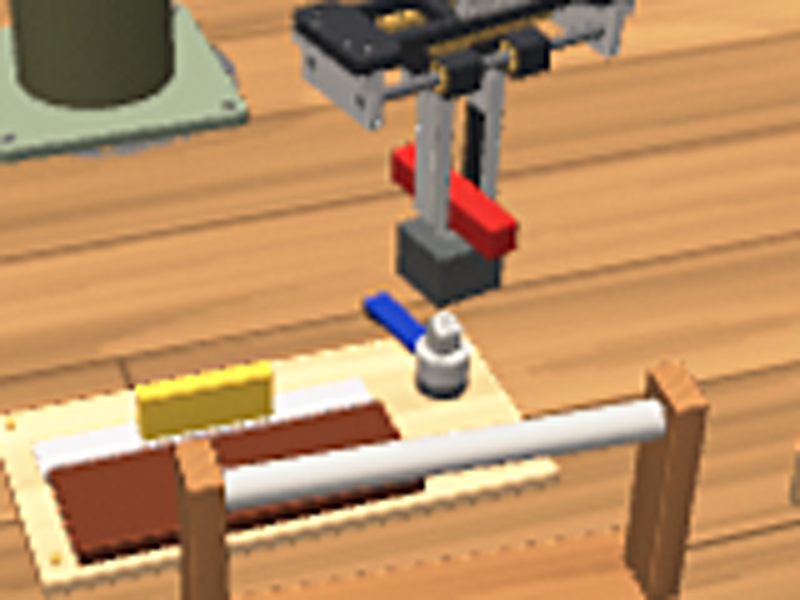

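View pics/g5.png

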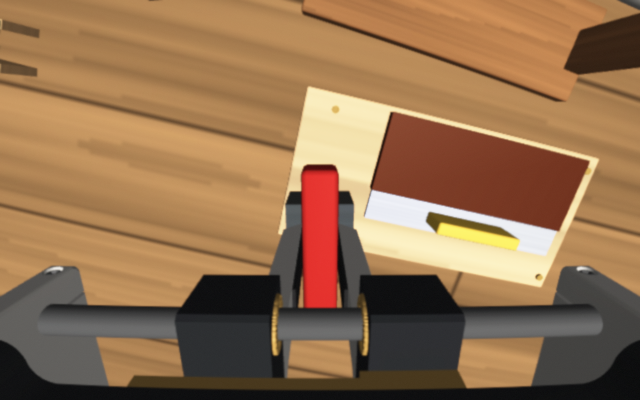

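>>> move_arm(
  steps=[
    [[0, 0, 0.4, 0, 0, 0, 0], [0, 0, 0.15, 0, 0, 0, 0], [0, 0, 0, 0, 0, 0, 0]],
  ],
)

```text
clock: 16.05
ee_pos: [452.3, 113.6, 128.0]
eef_rot: [0.001, 0.786, -0.618, -0.001]
ft_force: [-0.4, -0.2, -2.7]
grip_width: 0.208
```

>>> move_arm(
  steps=[
    [[0, 0, 0.1, 0, 0, 0, 0], [0, 0, 0.1, 0, 0, 0, 0]],
  ],
)

```text
clock: 16.25
ee_pos: [455.3, 112.9, 120.4]
eef_rot: [-0.0, 0.786, -0.618, 0.002]
ft_force: [-0.0, -3.0, 2.3]
grip_width: 0.209
```

```bash
python3 - <<'E'
from sp import *
f=grab_frame("scene");cv2.imwrite("pics/g6.png",cv2.resize(f["color"][130:250,260:420],None,fx=5,fy=5,interpolation=cv2.INTER_CUBIC))
E
python3 plan.py 453.8 113 105 -1.336 1
```

```text
clk 16.3 pos [454.9 112.6 119.2] yaw -1.333 tilt [ 0.003 -0.003] g 0.211 F [ 1.8 -4.  -0.6] q [ 0.06  0.11  1.91 -0.    1.13  1.39]
delta [ -1.1   0.4 -14.2] rows 1
[-0.01, 0.02, 0.28, -0.03, -0.04, 0.04]
```

View pics/g6.png

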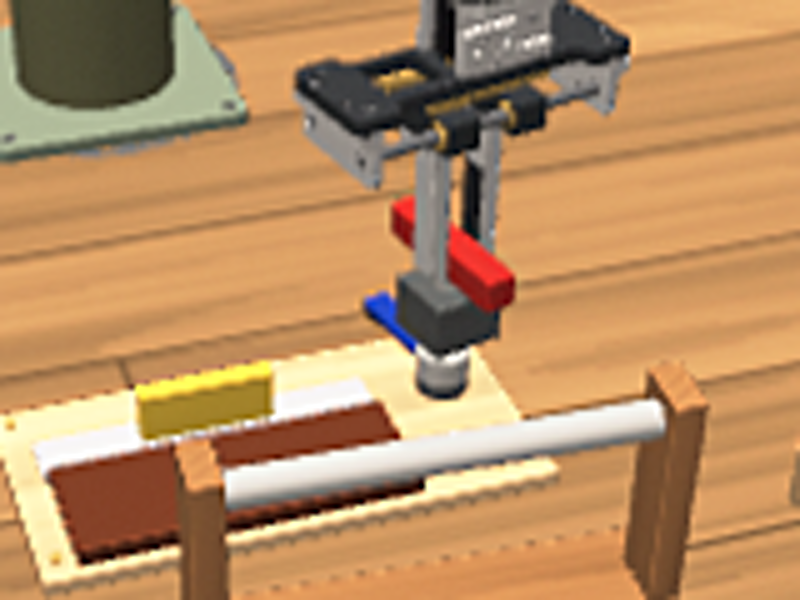

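>>> move_arm(
  steps=[
    [[0.02, 0, 0.06, 0, 0, 0, 0], [0, 0, 0.06, 0, 0, 0, 0]],
  ],
)

```text
clock: 16.5
ee_pos: [454.7, 112.3, 112.8]
eef_rot: [-0.0, 0.786, -0.618, 0.001]
ft_force: [0.7, -4.1, -0.6]
grip_width: 0.206
```

>>> move_arm(
  steps=[
    [[0, 0, 0.06, 0, 0, 0, 0], [0, 0, 0.06, 0, 0, 0, 0]],
  ],
)

```text
clock: 16.7
ee_pos: [454.7, 112.4, 107.2]
eef_rot: [-0.0, 0.786, -0.618, 0.001]
ft_force: [-5.6, -4.4, 23.9]
grip_width: 0.209
```

```bash
python3 - <<'E'
from sp import *
f=grab_frame("scene");print(st()[0]["ft_force"],st()[1])
r=nets.outline_of("handle",f)
overlay(f,[("handle",[453,112,.235],40)],"g7.png",(300,150,400,225),8)
E
```

```text
[-0.68739773 -3.07279904  5.39974836] [454.56745473 112.30369642 107.38166909]
```

View pics/g7.png

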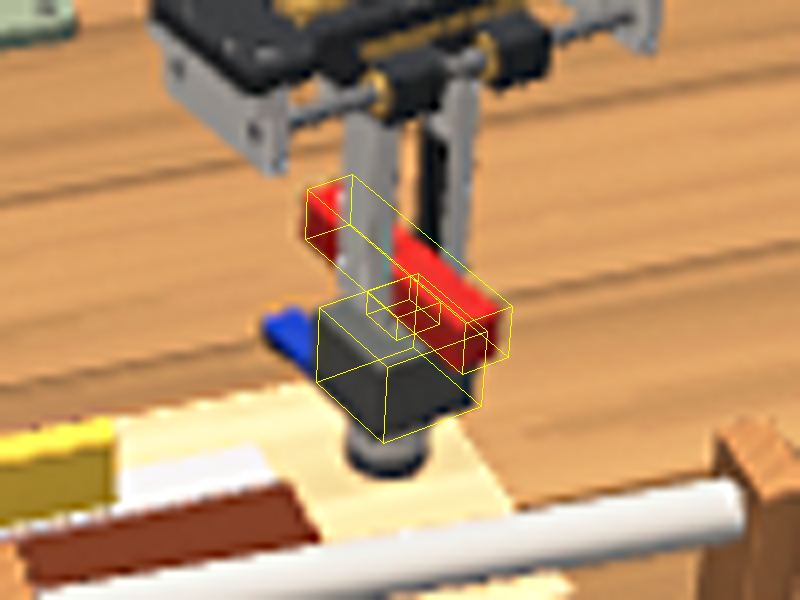

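>>> move_arm(
  steps=[
    [[0, 0, 0.03, 0, 0, 0, 0], [0, 0, 0.02, 0, 0, 0, 0], [0, 0, 0, 0, 0, 0, 0]],
  ],
)

```text
clock: 17.1
ee_pos: [454.9, 112.4, 107.3]
eef_rot: [0.0, 0.786, -0.618, 0.001]
ft_force: [-7.2, -5.0, 21.2]
grip_width: 0.208
```

>>> move_arm(
  steps=[
    [[0, 0, -0.05, 0, 0, 0, 0], [0, 0, 0, 0, 0, -0.8, 0], [0, 0, 0, 0, 0, -0.8, 0], [0, 0, 0, 0, 0, -0.8, 0], [0, 0, 0, 0, 0, 0, 0]],
  ],
)

```text
clock: 17.6
ee_pos: [454.3, 112.6, 107.4]
eef_rot: [-0.0, 0.846, -0.532, 0.0]
ft_force: [-1.4, -3.6, 7.1]
grip_width: 0.208
```

```bash
python3 - <<'E'
from sp import *
f=grab_frame("scene");s=st()[0];print(s["ft_force"],s["torque"])
f["color"]=f["color"][150:250,240:400];cv2.imwrite("pics/g8.png",cv2.resize(f["color"],None,fx=5,fy=5))
f=grab_frame("wrist");cv2.imwrite("pics/g9.png",f["color"])
E
```

```text
[-1.7163585  -3.92864714  6.71841647] [-0.93027471  0.21456869  0.03545457]
```

View pics/g8.png

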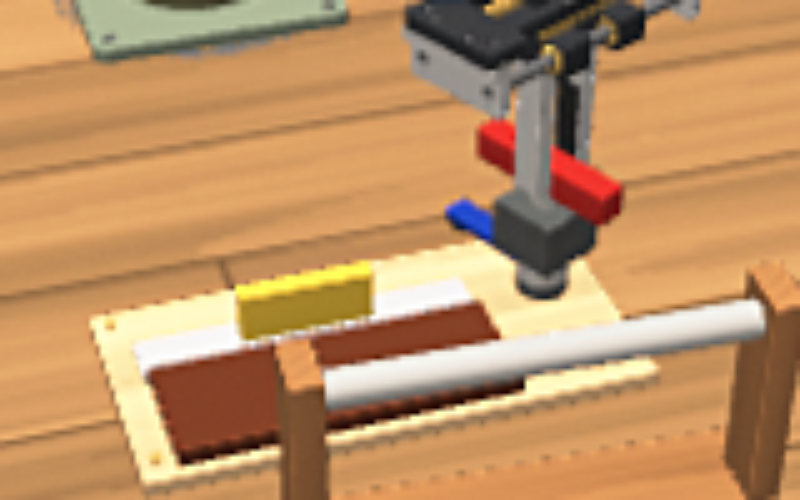

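View pics/g9.png

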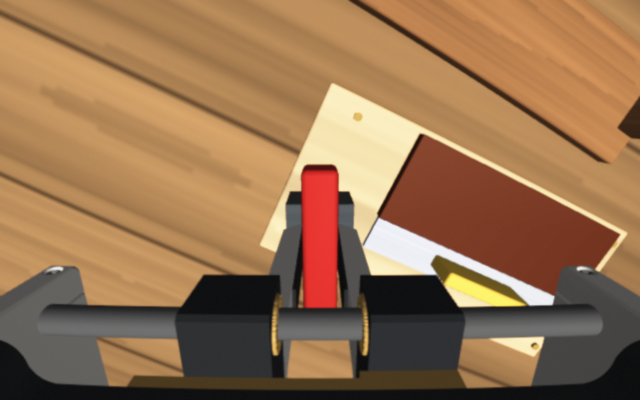

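>>> move_arm(
  steps=[
    [[0, 0, 0, 0, 0, -0.95, 0], [0, 0, 0, 0, 0, -0.95, 0], [0, 0, 0, 0, 0, -0.95, 0], [0, 0, 0, 0, 0, -0.95, 0], [0, 0, 0, 0, 0, -0.95, 0]],
  ],
)

```text
clock: 18.2
ee_pos: [454.2, 112.9, 107.4]
eef_rot: [-0.0, 0.938, -0.346, 0.0]
ft_force: [-1.9, -3.3, 7.9]
grip_width: 0.205
```

>>> move_arm(
  steps=[
    [[0, 0, 0, 0, 0, -0.95, 0], [0, 0, 0, 0, 0, -0.95, 0], [0, 0, 0, 0, 0, -0.95, 0], [0, 0, 0, 0, 0, -0.95, 0], [0, 0, 0, 0, 0, 0, 0]],
  ],
)

```text
clock: 18.7
ee_pos: [453.6, 113.3, 107.4]
eef_rot: [-0.0, 0.982, -0.187, -0.001]
ft_force: [-2.3, -2.1, 9.0]
grip_width: 0.207
```

```bash
python3 plan.py 454 113 107 -0.15 1;python3 -c "
from h import *
print(st()[0]['torque'])"
```

```text
clk 18.7 pos [453.6 113.3 107.4] yaw -0.377 tilt [-0.001  0.001] g 0.207 F [-2.3 -2.1  9. ] q [0.06 0.13 1.92 0.   1.1  0.43]
delta [ 0.4 -0.3 -0.4] rows 1
[0.01, 0.0, 0.01, -0.01, 0.02, -2.6]
[-0.43800246  0.48536497 -0.01020543]
```

>>> move_arm(
  steps=[
    [[0, 0, 0, 0, 0, -0.8, 0], [0, 0, 0, 0, 0, -0.8, 0], [0, 0, 0, 0, 0, -0.5, 0], [0, 0, 0, 0, 0, 0, 0]],
  ],
)

```text
clock: 19.1
ee_pos: [453.3, 113.5, 107.4]
eef_rot: [-0.001, 0.995, -0.097, -0.001]
ft_force: [-3.2, -0.5, 10.5]
grip_width: 0.213
```

```bash
python3 plan.py 454 113 107 -0.15 1;python3 -c "
from h import *
print(st()[0]['torque'])"
```

```text
clk 19.1 pos [453.3 113.5 107.4] yaw -0.194 tilt [-0.002  0.001] g 0.213 F [-3.2 -0.5 10.5] q [0.06 0.13 1.92 0.   1.1  0.25]
delta [ 0.7 -0.5 -0.4] rows 1
[0.02, 0.01, 0.01, -0.01, 0.02, -0.51]
[-0.45617876  0.67691276 -0.08100309]
```

>>> move_arm(
  steps=[
    [[0, 0, 0, 0, 0, -0.4, 0], [0, 0, 0, 0, 0, -0.3, 0], [0, 0, 0, 0, 0, 0, 0]],
  ],
)

```text
clock: 19.4
ee_pos: [453.2, 113.5, 107.4]
eef_rot: [-0.001, 0.998, -0.067, -0.001]
ft_force: [-4.2, -2.0, 10.4]
grip_width: 0.206
```

```bash
python3 plan.py 454 113 107 -0.15 1;python3 -c "
from h import *
print(st()[0]['torque'])"
```

```text
clk 19.4 pos [453.2 113.5 107.4] yaw -0.133 tilt [-0.002  0.001] g 0.206 F [-4.2 -2.  10.4] q [0.06 0.12 1.92 0.   1.1  0.19]
delta [ 0.8 -0.5 -0.4] rows 1
[0.02, 0.01, 0.01, -0.01, 0.03, 0.19]
[-0.44639754  0.7944118  -0.03868679]
```

>>> move_arm(
  steps=[
    [[0, 0, 0, 0, 0, -0.4, 0], [0, 0, 0, 0, 0, -0.4, 0], [0, 0, 0, 0, 0, 0, 0]],
  ],
)

```text
clock: 19.7
ee_pos: [453.0, 113.5, 107.4]
eef_rot: [-0.001, 0.999, -0.032, -0.001]
ft_force: [-4.9, -1.5, 11.2]
grip_width: 0.209
```

```bash
python3 plan.py 454 113 107 -0.15 1;python3 - <<'E'
from h import *
print(st()[0]['torque'])
f=grab_frame("scene");cv2.imwrite("pics/g10.png",cv2.resize(f["color"][150:250,240:400],None,fx=5,fy=5))
f=grab_frame("top");cv2.imwrite("pics/g11.png",cv2.resize(f["color"][170:280,240:400],None,fx=5,fy=5))
E
```

```text
clk 19.7 pos [453.  113.5 107.4] yaw -0.063 tilt [-0.003  0.001] g 0.209 F [-4.9 -1.5 11.2] q [0.06 0.12 1.92 0.   1.1  0.12]
delta [ 1.  -0.5 -0.4] rows 1
[0.02, 0.01, 0.01, -0.01, 0.03, 0.99]
[-0.37827686  0.85376961 -0.02657038]
```

View pics/g10.png

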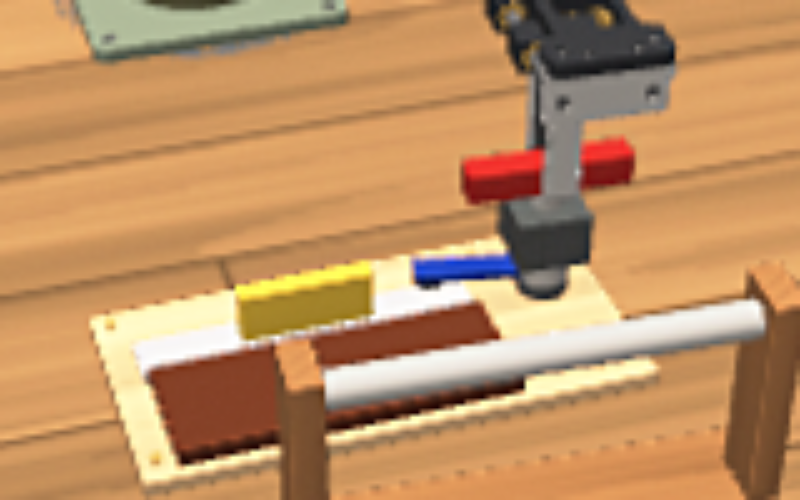

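View pics/g11.png

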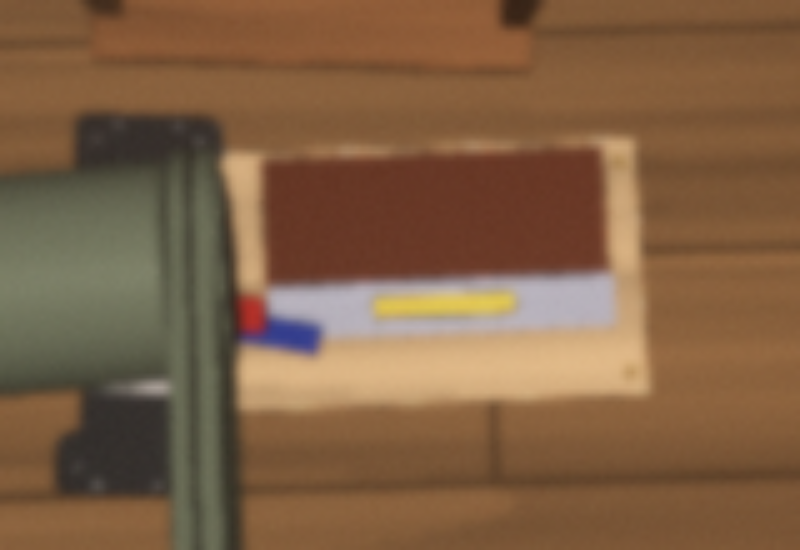

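>>> move_arm(
  steps=[
    [[0, 0, 0, 0, 0, -0.4, 0], [0, 0, 0, 0, 0, -0.4, 0], [0, 0, 0, 0, 0, 0, 0]],
  ],
)

```text
clock: 20.1
ee_pos: [452.9, 113.5, 107.4]
eef_rot: [-0.001, 1.0, 0.003, -0.001]
ft_force: [-4.7, -1.1, 10.8]
grip_width: 0.209
```

```bash
python3 plan.py 454 113 107 -0.15 1;python3 - <<'E'
from h import *
print(st()[0]['torque'])
E
```

```text
clk 20.1 pos [452.9 113.5 107.4] yaw 0.006 tilt [-0.003  0.001] g 0.209 F [-4.7 -1.1 10.8] q [0.06 0.12 1.92 0.   1.1  0.05]
delta [ 1.1 -0.5 -0.4] rows 1
[0.02, 0.01, 0.01, -0.01, 0.03, 1.79]
[-0.42585675  0.9098641  -0.04477174]
```

>>> move_arm(
  steps=[
    [[0, 0, 0, 0, 0, -0.4, 0], [0, 0, 0, 0, 0, -0.4, 0], [0, 0, 0, 0, 0, 0, 0]],
  ],
)

```text
clock: 20.4
ee_pos: [452.7, 113.5, 107.4]
eef_rot: [-0.001, 0.999, 0.038, -0.002]
ft_force: [-4.7, -1.5, 11.5]
grip_width: 0.211
```

```bash
python3 plan.py 454 113 107 -0.15 1;python3 - <<'E'
from h import *
print(st()[0]['torque'])
f=grab_frame("scene");a=cv2.resize(f["color"][170:230,310:380],None,fx=6,fy=6,interpolation=cv2.INTER_CUBIC)
f=grab_frame("top");b=cv2.resize(f["color"][200:260,280:350],None,fx=6,fy=6,interpolation=cv2.INTER_CUBIC)
w=grab_frame("wrist");cv2.imwrite("pics/g13.png",w["color"])
cv2.imwrite("pics/g12.png",np.hstack([a[:,:400],b[:,:400]]))
E
```

```text
clk 20.4 pos [452.7 113.5 107.4] yaw 0.076 tilt [-0.003  0.001] g 0.211 F [-4.7 -1.5 11.5] q [ 0.06  0.12  1.92  0.    1.1  -0.02]
delta [ 1.3 -0.5 -0.4] rows 1
[0.02, 0.01, 0.01, -0.02, 0.04, 2.59]
[-0.43972445  0.99098795 -0.07066816]
```

View pics/g12.png

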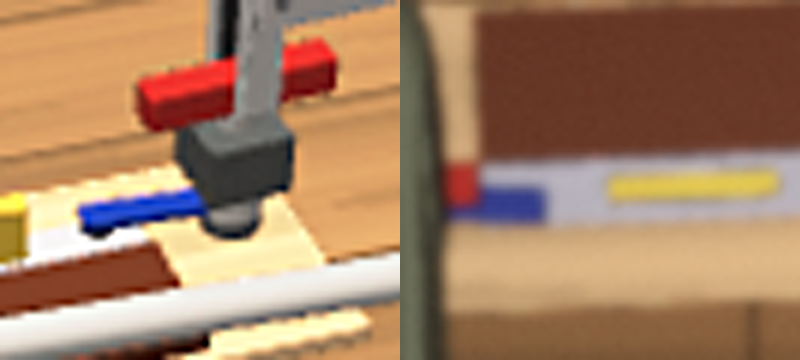

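View pics/g13.png

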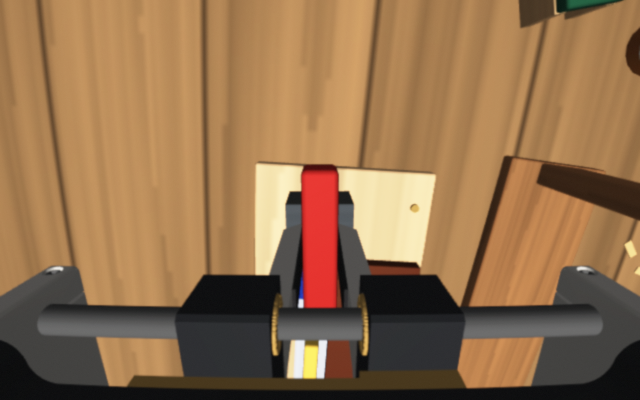

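>>> move_arm(
  steps=[
    [[0, 0, 0, 0, 0, -0.4, 0], [0, 0, 0, 0, 0, -0.3, 0], [0, 0, 0, 0, 0, 0, 0]],
  ],
)

```text
clock: 20.85
ee_pos: [452.6, 113.5, 107.4]
eef_rot: [-0.001, 0.998, 0.068, -0.002]
ft_force: [-4.9, -2.0, 11.2]
grip_width: 0.206
```

```bash
python3 plan.py 454 113 107 -0.15 1;python3 - <<'E'
from h import *
print(st()[0]['torque'])
f=grab_frame("scene");a=cv2.resize(f["color"][170:230,310:380],None,fx=6,fy=6,interpolation=cv2.INTER_CUBIC)
f=grab_frame("top");b=cv2.resize(f["color"][200:260,280:350],None,fx=6,fy=6,interpolation=cv2.INTER_CUBIC)
cv2.imwrite("pics/g14.png",np.hstack([a[:,:400],b[:,:400]]))
E
```

```text
clk 20.85 pos [452.6 113.5 107.4] yaw 0.137 tilt [-0.004  0.001] g 0.206 F [-4.9 -2.  11.2] q [ 0.06  0.12  1.92  0.    1.1  -0.08]
delta [ 1.4 -0.5 -0.4] rows 1
[0.03, 0.01, 0.01, -0.02, 0.04, 3.29]
[-0.40946246  1.10755074 -0.03101472]
```

View pics/g14.png

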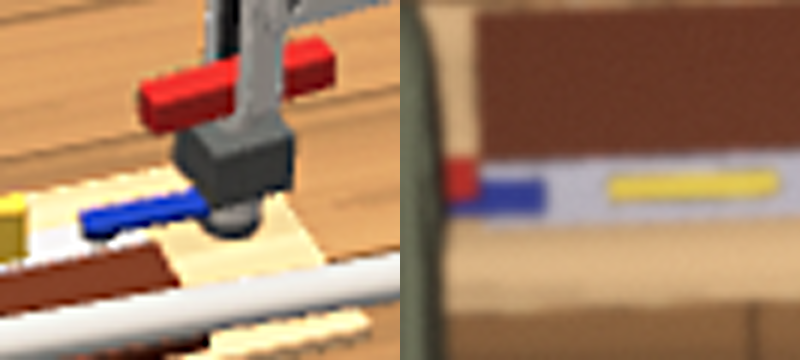

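>>> move_arm(
  steps=[
    [[0, 0, 0, 0, 0, -0.3, 0], [0, 0, 0, 0, 0, -0.3, 0], [0, 0, 0, 0, 0, 0, 0]],
  ],
)

```text
clock: 21.25
ee_pos: [452.5, 113.5, 107.4]
eef_rot: [-0.001, 0.996, 0.094, -0.002]
ft_force: [-5.3, -2.1, 12.3]
grip_width: 0.208
```

```bash
python3 plan.py 454 113 107 -0.15 1;python3 - <<'E'
from h import *
print(st()[0]['torque'])
f=grab_frame("scene");a=cv2.resize(f["color"][170:230,310:380],None,fx=6,fy=6,interpolation=cv2.INTER_CUBIC)
f=grab_frame("top");b=cv2.resize(f["color"][200:260,280:350],None,fx=6,fy=6,interpolation=cv2.INTER_CUBIC)
cv2.imwrite("pics/g15.png",np.hstack([a[:,:400],b[:,:400]]))
E
```

```text
clk 21.25 pos [452.5 113.5 107.4] yaw 0.189 tilt [-0.004  0.002] g 0.208 F [-5.3 -2.1 12.3] q [ 0.06  0.12  1.92  0.    1.1  -0.13]
delta [ 1.5 -0.5 -0.4] rows 1
[0.03, 0.02, 0.01, -0.02, 0.04, 3.88]
[-0.43371714  1.10251256 -0.27892638]
```

View pics/g15.png

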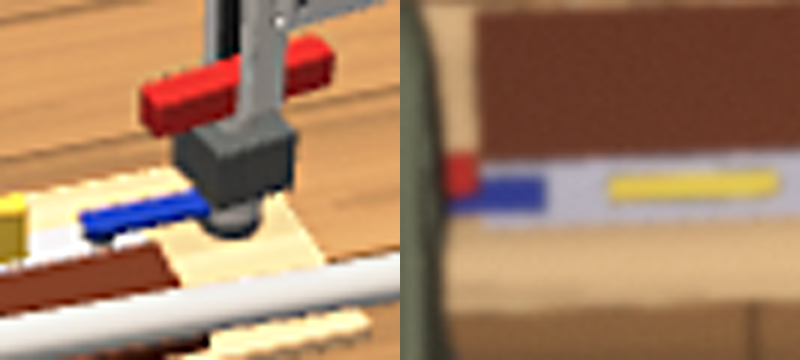

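>>> move_arm(
  steps=[
    [[0, 0, 0, 0, 0, -0.3, 0], [0, 0, 0, 0, 0, -0.3, 0], [0, 0, 0, 0, 0, 0, 0]],
  ],
)

```text
clock: 21.65
ee_pos: [452.4, 113.5, 107.4]
eef_rot: [-0.001, 0.993, 0.119, -0.002]
ft_force: [-5.4, -2.4, 12.8]
grip_width: 0.209
```

```bash
python3 plan.py 454 113 107 -0.15 1;python3 - <<'E'
from h import *
print(st()[0]['torque'])
E
```

```text
clk 21.65 pos [452.4 113.5 107.4] yaw 0.239 tilt [-0.004  0.002] g 0.209 F [-5.4 -2.4 12.8] q [ 0.06  0.12  1.92  0.    1.11 -0.18]
delta [ 1.6 -0.5 -0.4] rows 1
[0.03, 0.02, 0.01, -0.02, 0.05, 4.46]
[-0.45436524  1.19691799 -0.67872114]
```

>>> move_arm(
  steps=[
    [[0, 0, 0, 0, 0, 0, 0.4], [0, 0, 0, 0, 0, 0, 0.4], [0, 0, 0, 0, 0, 0, 0.4], [0, 0, -0.2, 0, 0, 0, 0.4], [0, 0, -0.6, 0, 0, 0, 0.4]],
  ],
)

```text
clock: 22.15
ee_pos: [451.1, 112.7, 144.3]
eef_rot: [-0.0, 0.993, 0.12, -0.004]
ft_force: [0.5, 0.5, 0.3]
grip_width: 0.396
```

>>> move_arm(
  steps=[
    [[0, 0, -0.8, 0, 0, 0, 0.6], [0, 0, -0.8, 0, 0, 0, 0.6], [-0.5, 0.6, -0.3, 0, 0, 0, 0.6], [-0.5, 0.6, 0, 0, 0, 0, 0.6], [0, 0, 0, 0, 0, 0, 0.6]],
  ],
)

```text
clock: 22.65
ee_pos: [419.0, 40.2, 242.8]
eef_rot: [0.001, 0.993, 0.119, 0.001]
ft_force: [-0.6, 0.4, 0.7]
grip_width: 0.595
```

```bash
python3 plan.py 612 291 190 0.306; python3 - <<'E'
from h import *
w=grab_frame("wrist");cv2.imwrite("pics/h1.png",w["color"]); np.save("h1.npy",dict(w),allow_pickle=True)
E
```

```text
clk 22.65 pos [419.   40.2 242.8] yaw 0.238 tilt [ 0.002 -0.001] g 0.595 F [-0.6  0.4  0.7] q [-0.11 -0.15  1.88 -0.    1.41 -0.35]
delta [193.  250.8 -52.8] rows 8
[0.62, -0.5, 0.13, 0.0, 0.0, -0.1]
[0.62, -0.49, 0.13, 0.0, 0.0, -0.1]
[0.62, -0.49, 0.13, 0.0, 0.0, -0.1]
[0.63, -0.48, 0.13, 0.0, 0.0, -0.1]
[0.63, -0.47, 0.13, 0.0, 0.0, -0.1]
[0.64, -0.47, 0.13, 0.0, 0.0, -0.1]
[0.64, -0.46, 0.13, 0.0, 0.0, -0.1]
[0.65, -0.46, 0.13, 0.0, 0.0, -0.1]
```

View pics/h1.png

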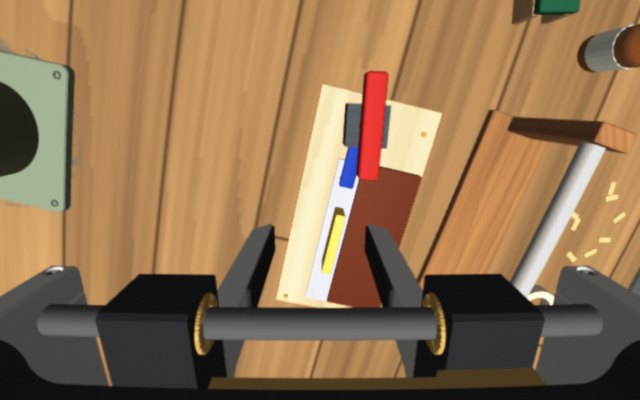

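>>> move_arm(
  steps=[
    [[0.62, -0.5, 0.13, 0, 0, -0.1, 0.65], [0.62, -0.49, 0.13, 0, 0, -0.1, 0.65], [0.62, -0.49, 0.13, 0, 0, -0.1, 0.65], [0.63, -0.48, 0.13, 0, 0, -0.1, 0.65], [0.63, -0.47, 0.13, 0, 0, -0.1, 0.65]],
  ],
)

```text
clock: 23.2
ee_pos: [540.0, 202.9, 208.1]
eef_rot: [-0.0, 0.99, 0.143, -0.0]
ft_force: [0.3, -0.2, 0.4]
grip_width: 0.651
```

>>> move_arm(
  steps=[
    [[0.64, -0.47, 0.13, 0, 0, -0.1, 0.65], [0.64, -0.46, 0.13, 0, 0, -0.1, 0.65], [0.65, -0.46, 0.13, 0, 0, -0.1, 0.65], [0, 0, 0, 0, 0, 0, 0.65], [0, 0, 0, 0, 0, 0, 0.65]],
  ],
)

```text
clock: 23.7
ee_pos: [610.7, 295.8, 187.5]
eef_rot: [0.0, 0.988, 0.156, -0.002]
ft_force: [0.7, 0.3, -0.5]
grip_width: 0.652
```

```bash
python3 wfit.py padA pad pad0 i1.png; python3 plan.py 612 291 46 0.306 1; cat poses.json
```

```text
wrist pixel dist 7.9 0.77
padA [6.11967e+02 2.90931e+02 3.06000e-01] -> [6.13658e+02 2.92690e+02 2.84000e-01] err 0.045
clk 23.8 pos [610.9 294.4 189.4] yaw 0.312 tilt [-0.001 -0.   ] g 0.651 F [0.2 0.2 0.5] q [ 0.32  0.45  1.3  -0.    1.38  0.01]
delta [   1.1   -3.4 -143.4] rows 1
[0.0, 0.07, 2.87, 0.0, 0.01, 0.06]
{"jig": [472.97737139024633, -4.78134647542454, 0.009892900288584482], "rest": [640.5652910196648, 33.33612638239505, -0.0526963634479805], "handle": [611.0740867238964, -200.5957366028637, 0.1709069301586305], "straightedge": [454.35796631465547, -36.14571217302225, 1.5821573593214395], "padA": [613.6584378179872, 292.69017737065263, 0.2836907519576137], "padB": [519.7285582919393, 426.0646658110376, -0.03938938180503254]}
```

View pics/i1.png

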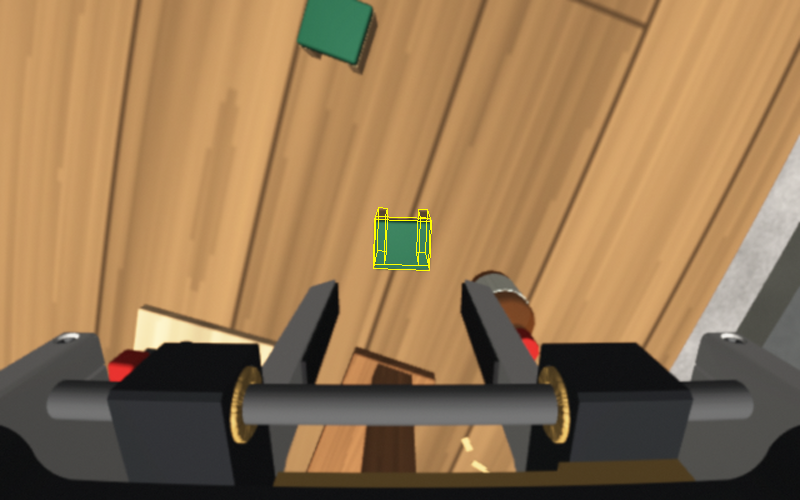

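```bash
python3 - <<'E'
from h import *
for n in("scene","top","wrist"):
    f=grab_frame(n)
    for d in nets.pinpoint("oil",f): print(n,d["conf"],np.round(onz(f,d["pixel"],0)))
E
```

```text
scene 0.7 [719. 254.  -0.]
top 0.83 [703. 255.   0.]
top 0.59 [667.  35.   0.]
top 0.54 [655.  37.   0.]
wrist 0.87 [711. 262.   0.]
```

>>> move_arm(
  steps=[
    [[0.04, 0.05, 0.8, 0, 0, 0.32, 0.65], [0, 0, 0.8, 0, 0, 0, 0.65], [0, 0, 0.8, 0, 0, 0, 0.65], [0, 0, 0.36, 0, 0, 0, 0.65], [0, 0, 0, 0, 0, 0, 0.65]],
  ],
)

```text
clock: 24.6
ee_pos: [611.6, 291.4, 48.0]
eef_rot: [0.001, 0.99, 0.141, -0.004]
ft_force: [-0.5, 0.3, -0.5]
grip_width: 0.649
```

```bash
python3 wfit.py padA pad pad0 i2.png; python3 plan.py 613.7 292.7 49 0.284 1
```

```text
wrist pixel dist 14.6 0.95
padA [6.13658e+02 2.92690e+02 2.84000e-01] -> [6.13712e+02 2.92721e+02 2.85000e-01] err 0.049
clk 24.7 pos [615.3 292.8  52.9] yaw 0.283 tilt [0.002 0.001] g 0.653 F [ 0.7 -0.3  0.6] q [0.32 0.6  1.39 0.   1.15 0.03]
delta [-1.6 -0.1 -3.9] rows 1
[-0.03, -0.01, 0.08, 0.0, -0.02, -0.01]
```

View pics/i2.png

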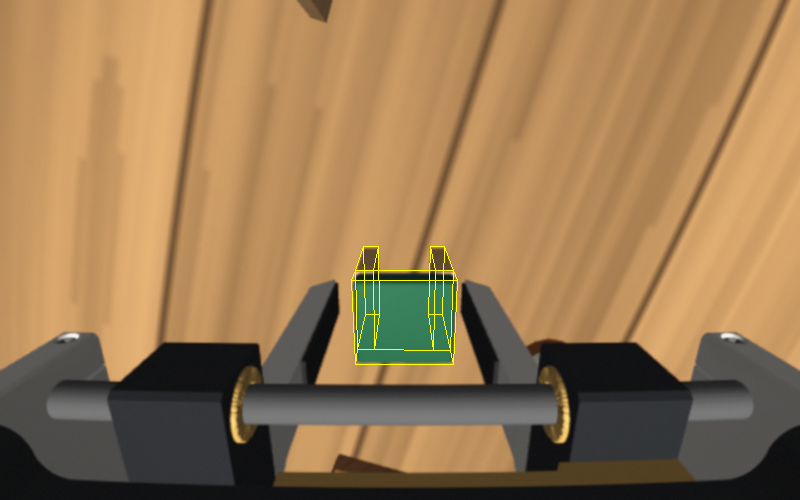

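>>> move_arm(
  steps=[
    [[-0.03, 0, 0.07, 0, 0, 0, 0.65], [0, 0, 0, 0, 0, 0, 0.2], [0, 0, 0, 0, 0, 0, 0.2], [0, 0, 0, 0, 0, 0, 0.2], [0, 0, 0, 0, 0, 0, 0.2]],
  ],
  squeeze=40,
)

```text
clock: 25.2
ee_pos: [613.6, 292.5, 49.3]
eef_rot: [-0.0, 0.99, 0.141, 0.001]
ft_force: [-1.1, 0.3, 4.1]
grip_width: 0.466
```

>>> move_arm(
  steps=[
    [[0, 0, -0.3, 0, 0, 0, 0.2], [0, 0, -0.8, 0, 0, 0, 0.2], [0, 0, -0.9, 0, 0, 0, 0.2], [0, 0, -0.9, 0, 0, 0, 0.2], [0, 0, -0.4, 0, 0, 0, 0.2]],
  ],
)

```text
clock: 25.7
ee_pos: [615.1, 293.1, 219.9]
eef_rot: [-0.001, 0.99, 0.141, 0.005]
ft_force: [-0.1, 0.3, -1.1]
grip_width: 0.465
```

```bash
python3 plan.py 638 80 215 -0.053; python3 - <<'E'
from h import *
w=grab_frame("wrist");cv2.imwrite("pics/i3.png",w["color"])
E
```

```text
clk 25.7 pos [615.1 293.1 219.9] yaw 0.284 tilt [0.009 0.003] g 0.465 F [-0.1  0.3 -1.1] q [0.32 0.43 1.27 0.   1.43 0.03]
delta [  22.9 -213.1   -4.9] rows 6
[-0.13, 0.7, 0.01, 0.0, -0.02, 0.64]
[-0.09, 0.71, 0.02, 0.0, -0.02, 0.64]
[-0.05, 0.71, 0.02, 0.0, -0.02, 0.64]
[-0.01, 0.71, 0.02, 0.0, -0.02, 0.64]
[0.03, 0.71, 0.02, 0.0, -0.02, 0.64]
[0.07, 0.71, 0.02, 0.0, -0.02, 0.64]
```

View pics/i3.png

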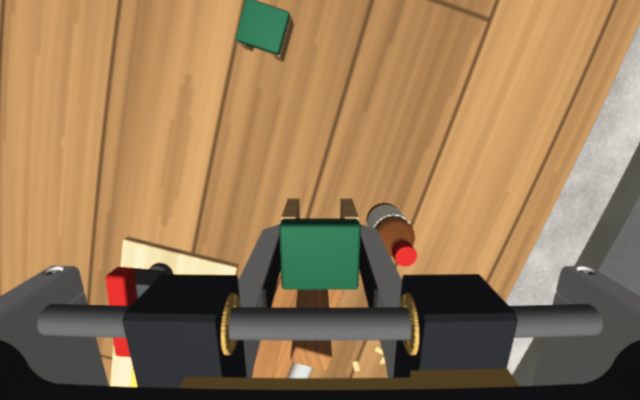

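```bash
python3 plan.py 635 -95 225 -0.053 10
```

```text
clk 25.75 pos [616.3 293.5 222.4] yaw 0.284 tilt [0.012 0.004] g 0.467 F [0.4 0.5 1.7] q [0.32 0.43 1.27 0.   1.43 0.03]
delta [  18.7 -388.5    2.6] rows 10
[-0.18, 0.76, -0.01, 0.0, -0.01, 0.39]
[-0.16, 0.76, -0.01, 0.0, -0.01, 0.39]
[-0.13, 0.77, -0.01, 0.0, -0.01, 0.39]
[-0.1, 0.77, -0.01, 0.0, -0.01, 0.39]
[-0.08, 0.77, -0.01, 0.0, -0.01, 0.39]
[-0.05, 0.78, -0.01, 0.0, -0.01, 0.39]
[-0.03, 0.78, -0.01, 0.0, -0.01, 0.39]
[0.0, 0.78, -0.01, 0.0, -0.01, 0.39]
[0.03, 0.78, -0.01, 0.0, -0.01, 0.39]
[0.05, 0.78, -0.01, 0.0, -0.01, 0.39]
```

>>> move_arm(
  steps=[
    [[-0.18, 0.76, -0.01, 0, 0, 0.39, 0.2], [-0.16, 0.76, -0.01, 0, 0, 0.39, 0.2], [-0.13, 0.77, -0.01, 0, 0, 0.39, 0.2], [-0.1, 0.77, -0.01, 0, 0, 0.39, 0.2], [-0.08, 0.77, -0.01, 0, 0, 0.39, 0.2]],
  ],
)

```text
clock: 26.25
ee_pos: [621.1, 96.5, 214.4]
eef_rot: [-0.0, 0.998, 0.056, -0.001]
ft_force: [0.6, 0.6, -0.8]
grip_width: 0.463
```

>>> move_arm(
  steps=[
    [[-0.05, 0.78, -0.01, 0, 0, 0.39, 0.2], [-0.03, 0.78, -0.01, 0, 0, 0.39, 0.2], [0, 0.78, -0.01, 0, 0, 0.39, 0.2], [0.03, 0.78, -0.01, 0, 0, 0.39, 0.2], [0.05, 0.78, -0.01, 0, 0, 0.39, 0.2]],
  ],
)

```text
clock: 26.75
ee_pos: [630.0, -98.4, 216.9]
eef_rot: [-0.0, 1.0, -0.029, -0.001]
ft_force: [0.0, -0.1, -1.1]
grip_width: 0.463
```

>>> move_arm(
  steps=[
    [[0, 0, 0, 0, 0, 0, 0.2], [0, 0, 0, 0, 0, 0, 0.2]],
  ],
)

```text
clock: 26.95
ee_pos: [630.2, -97.6, 216.9]
eef_rot: [-0.001, 1.0, -0.029, -0.001]
ft_force: [-0.5, 0.7, -0.2]
grip_width: 0.464
```

```bash
python3 - <<'E'
from h import *
import json
P=json.load(open("poses.json"))
f=grab_frame("wrist"); np.save("j1.npy",dict(f),allow_pickle=True)
for d in nets.pinpoint("bar_mid",f): print(d["conf"],d["pixel"],onz(f,d["pixel"],125))
overlay(f,[("rest",P["rest"],0)],"j1.png",sc=1.25)
E
python3 plan.py 635 -95 225 -0.053 1
```

```text
0.67 [323.9, 32.0] [641.23823727  34.59250528 125.        ]
clk 27.05 pos [630.4 -95.9 217.3] yaw -0.056 tilt [-0.001  0.001] g 0.463 F [ 0.4 -0.  -1.6] q [-0.29  0.35  1.39  0.    1.4  -0.23]
delta [4.6 0.9 7.7] rows 1
[0.09, -0.02, -0.16, -0.01, 0.02, -0.03]
```

View pics/j1.png

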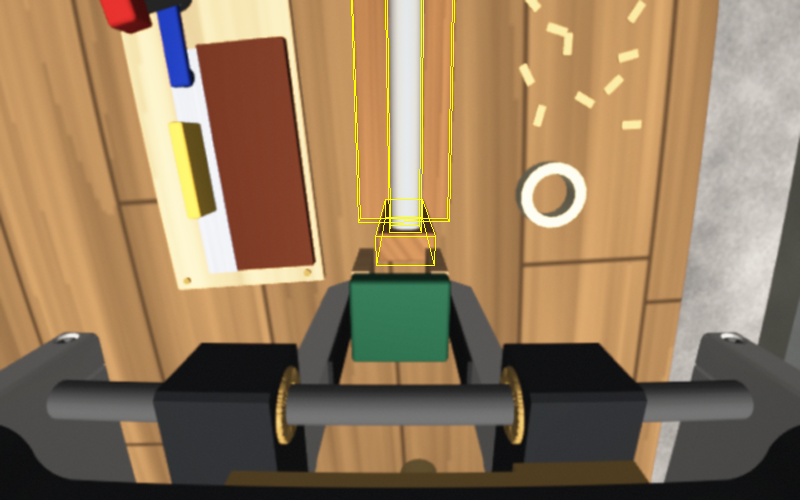

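```bash
python3 plan.py 638.4 -16 205 -0.053 3
```

```text
clk 27.05 pos [630.4 -95.9 217.3] yaw -0.056 tilt [-0.001  0.001] g 0.463 F [ 0.4 -0.  -1.6] q [-0.29  0.35  1.39  0.    1.4  -0.23]
delta [  8.   79.9 -12.3] rows 3
[0.02, -0.53, 0.08, 0.0, 0.01, -0.01]
[0.02, -0.53, 0.08, 0.0, 0.01, -0.01]
[0.02, -0.53, 0.08, 0.0, 0.01, -0.01]
```

>>> move_arm(
  steps=[
    [[0.02, -0.53, 0.08, 0, 0, -0.01, 0.2], [0.02, -0.53, 0.08, 0, 0, -0.01, 0.2], [0.02, -0.53, 0.08, 0, 0, -0.01, 0.2], [0, 0, 0, 0, 0, 0, 0.2], [0, 0, 0, 0, 0, 0, 0.2]],
  ],
)

```text
clock: 27.55
ee_pos: [638.0, -16.0, 205.7]
eef_rot: [0.0, 1.0, -0.025, -0.0]
ft_force: [0.1, -0.4, 0.9]
grip_width: 0.465
```

```bash
python3 - <<'E'
from h import *
f=grab_frame("wrist"); cv2.imwrite("pics/j2.png",f["color"])
s=grab_frame("scene"); cv2.imwrite("pics/j3.png",cv2.resize(s["color"][130:290,270:430],None,fx=3.5,fy=3.5,interpolation=cv2.INTER_CUBIC))
E
python3 plan.py 638.4 -16 165 -0.053 1
```

```text
clk 27.65 pos [638.3 -17.7 206.1] yaw -0.053 tilt [ 0.    -0.001] g 0.463 F [ 0.4  0.5 -1.3] q [-0.16  0.36  1.4  -0.    1.38 -0.11]
delta [  0.1   1.7 -41.1] rows 1
[0.0, -0.03, 0.82, 0.01, 0.0, 0.0]
```

View pics/j2.png

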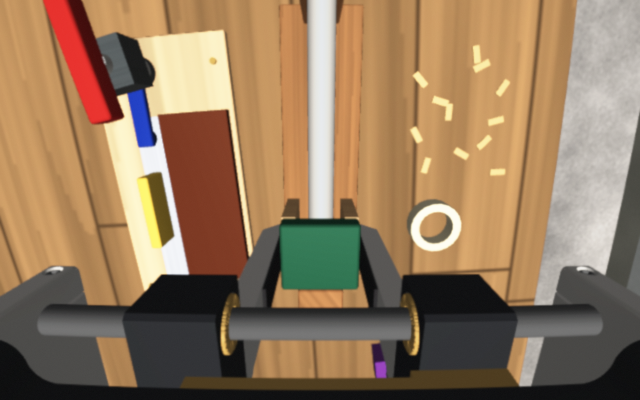

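View pics/j3.png

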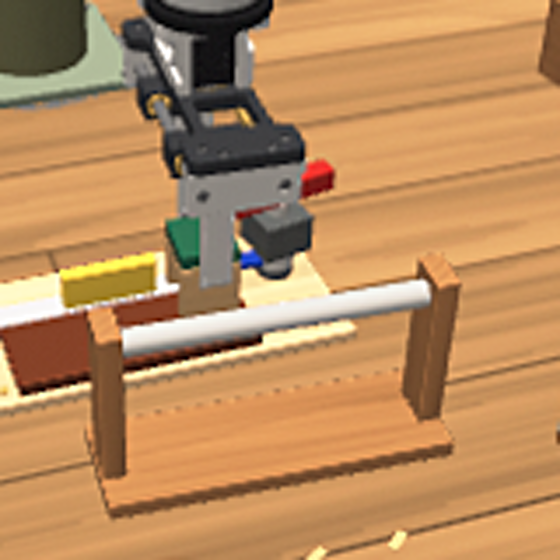

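>>> move_arm(
  steps=[
    [[0, 0, 0.4, 0, 0, 0, 0.2], [0, 0, 0.4, 0, 0, 0, 0.2], [0, 0, 0.2, 0, 0, 0, 0.2], [0, 0, 0, 0, 0, 0, 0.2]],
  ],
)

```text
clock: 28.05
ee_pos: [636.9, -18.4, 154.0]
eef_rot: [-0.0, 1.0, -0.028, -0.002]
ft_force: [0.3, 0.5, -0.7]
grip_width: 0.463
```

>>> move_arm(
  steps=[
    [[0, 0, 0.08, 0, 0, 0, 0.2], [0, 0, 0.06, 0, 0, 0, 0.2], [0, 0, 0, 0, 0, 0, 0.2]],
  ],
)

```text
clock: 28.35
ee_pos: [638.6, -18.0, 149.3]
eef_rot: [0.0, 1.0, -0.027, 0.0]
ft_force: [0.4, -0.2, -1.7]
grip_width: 0.465
```

>>> move_arm(
  steps=[
    [[0, 0, 0.04, 0, 0, 0, 0.2], [0, 0, 0.03, 0, 0, 0, 0.2], [0, 0, 0, 0, 0, 0, 0.2]],
  ],
)

```text
clock: 28.65
ee_pos: [638.7, -17.9, 146.2]
eef_rot: [0.0, 1.0, -0.027, 0.0]
ft_force: [-1.5, -0.1, 1.0]
grip_width: 0.465
```

>>> move_arm(
  steps=[
    [[0, 0, 0.02, 0, 0, 0, 0.2], [0, 0, 0, 0, 0, 0, 0.65], [0, 0, 0, 0, 0, 0, 0.65], [0, 0, 0, 0, 0, 0, 0.65], [0, 0, -0.2, 0, 0, 0, 0.65]],
  ],
)

```text
clock: 29.15
ee_pos: [636.9, -17.6, 152.6]
eef_rot: [-0.0, 1.0, -0.027, -0.002]
ft_force: [0.6, -0.7, -0.6]
grip_width: 0.648
```

>>> move_arm(
  steps=[
    [[0, 0, -0.7, 0, 0, 0, 0.65], [0, 0, -0.8, 0, 0, 0, 0.65], [0, 0, -0.3, 0, 0, 0, 0.65], [0, 0, 0, 0, 0, 0, 0.65]],
  ],
)

```text
clock: 29.55
ee_pos: [640.4, -18.1, 248.4]
eef_rot: [0.001, 1.0, -0.027, 0.004]
ft_force: [0.2, -1.0, 0.8]
grip_width: 0.652
```

```bash
python3 - <<'E'
from h import *
s=grab_frame("scene"); cv2.imwrite("pics/j4.png",cv2.resize(s["color"][130:290,270:430],None,fx=3.5,fy=3.5,interpolation=cv2.INTER_CUBIC))
E
python3 plan.py 520 400 225 -0.04
```

```text
clk 29.6 pos [638.9 -17.9 245.5] yaw -0.054 tilt [ 0.002 -0.   ] g 0.649 F [ 0.6  0.5 -1.3] q [-0.16  0.33  1.36 -0.    1.45 -0.11]
delta [-118.9  417.9  -20.5] rows 11
[-0.26, -0.75, 0.04, 0.0, 0.0, -0.01]
[-0.26, -0.75, 0.04, 0.0, 0.0, -0.01]
[-0.26, -0.75, 0.04, 0.0, 0.0, -0.01]
[-0.25, -0.75, 0.04, 0.0, 0.0, -0.01]
[-0.25, -0.75, 0.04, 0.0, 0.0, -0.01]
[-0.25, -0.75, 0.04, 0.0, 0.0, -0.01]
[-0.25, -0.75, 0.04, 0.0, 0.0, -0.01]
[-0.25, -0.75, 0.04, 0.0, 0.0, -0.01]
[-0.25, -0.75, 0.04, 0.0, 0.0, -0.01]
[-0.25, -0.75, 0.04, 0.0, 0.0, -0.01]
[-0.25, -0.75, 0.04, 0.0, 0.0, -0.01]
```

View pics/j4.png

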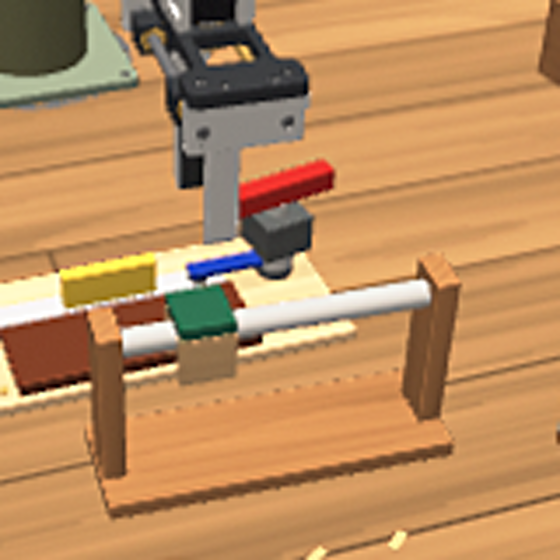

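Pad A hangs on the bar (205,320 in the crop). Next is pad B.

>>> move_arm(
  steps=[
    [[-0.26, -0.75, 0.04, 0, 0, 0, 0.65], [-0.26, -0.75, 0.04, 0, 0, 0, 0.65], [-0.26, -0.75, 0.04, 0, 0, 0, 0.65], [-0.25, -0.75, 0.04, 0, 0, 0, 0.65], [-0.25, -0.75, 0.04, 0, 0, 0, 0.65]],
  ],
)

```text
clock: 30.1
ee_pos: [582.2, 173.9, 230.9]
eef_rot: [0.0, 1.0, -0.027, -0.003]
ft_force: [-0.4, -0.3, -1.0]
grip_width: 0.65
```

>>> move_arm(
  steps=[
    [[-0.25, -0.75, 0.1, 0, 0, 0, 0.65], [-0.25, -0.75, 0.1, 0, 0, 0, 0.65], [-0.25, -0.75, 0.1, 0, 0, 0, 0.65], [-0.25, -0.75, 0.1, 0, 0, 0, 0.65], [-0.25, -0.75, 0.1, 0, 0, 0, 0.65]],
  ],
)

```text
clock: 30.6
ee_pos: [530.1, 364.1, 205.7]
eef_rot: [0.001, 1.0, -0.027, -0.002]
ft_force: [0.2, -0.1, 0.3]
grip_width: 0.653
```

>>> move_arm(
  steps=[
    [[-0.25, -0.75, 0.1, 0, 0, 0, 0.65], [0, 0, 0, 0, 0, 0, 0.65], [0, 0, 0, 0, 0, 0, 0.65]],
  ],
)

```text
clock: 30.9
ee_pos: [520.0, 401.3, 201.1]
eef_rot: [0.002, 1.0, -0.026, -0.002]
ft_force: [0.9, -0.1, 0.2]
grip_width: 0.652
```

```bash
python3 wfit.py padB pad pad0 k1.png; python3 plan.py 520 426 49 -0.04 1
```

```text
wrist pixel dist 0.9 0.89
padB [ 5.19729e+02  4.26065e+02 -3.90000e-02] -> [ 5.19846e+02  4.28422e+02 -3.90000e-02] err 0.042
clk 31.0 pos [521.5 400.2 202.7] yaw -0.055 tilt [-0.002 -0.002] g 0.65 F [ 0.5 -0.6  0.4] q [ 0.52  0.4   1.35 -0.    1.39  0.58]
delta [  -1.5   25.8 -153.7] rows 1
[-0.05, -0.52, 3.07, 0.02, 0.03, -0.17]
```

View pics/k1.png

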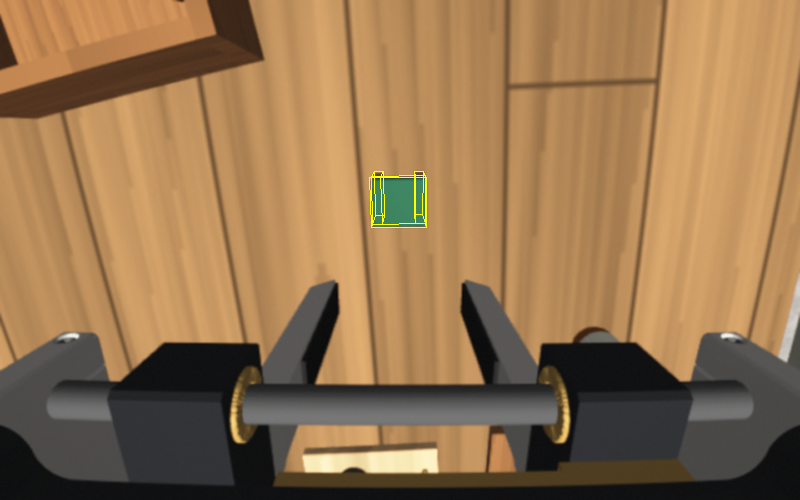

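>>> move_arm(
  steps=[
    [[-0.06, -0.56, 0.4, 0, 0, -0.18, 0.65], [0, 0, 0.7, 0, 0, 0, 0.65], [0, 0, 0.8, 0, 0, 0, 0.65], [0, 0, 0.7, 0, 0, 0, 0.65], [0, 0, 0.4, 0, 0, 0, 0.65]],
  ],
)

```text
clock: 31.5
ee_pos: [519.1, 426.5, 50.4]
eef_rot: [0.002, 1.0, -0.02, -0.002]
ft_force: [-0.6, -0.3, -0.2]
grip_width: 0.65
```

>>> move_arm(
  steps=[
    [[0, 0, 0, 0, 0, 0, 0.65], [0, 0, 0, 0, 0, 0, 0.65]],
  ],
)

```text
clock: 31.7
ee_pos: [521.2, 428.6, 54.6]
eef_rot: [0.0, 1.0, -0.02, -0.0]
ft_force: [0.5, 0.7, 0.8]
grip_width: 0.648
```

```bash
python3 wfit.py padB pad pad0 k2.png; python3 plan.py 519.8 428.4 49 -0.04 1
```

```text
wrist pixel dist 9.6 0.77
padB [ 5.19846e+02  4.28422e+02 -3.90000e-02] -> [ 5.20326e+02  4.28501e+02 -2.90000e-02] err 0.039
clk 31.8 pos [522.3 429.9  56.8] yaw -0.04 tilt [0.003 0.002] g 0.651 F [-1.1  0.6  0.3] q [ 0.56  0.58  1.4  -0.    1.15  0.6 ]
delta [-2.5 -1.5 -7.8] rows 1
[-0.05, 0.03, 0.16, -0.03, -0.04, 0.0]
```

View pics/k2.png

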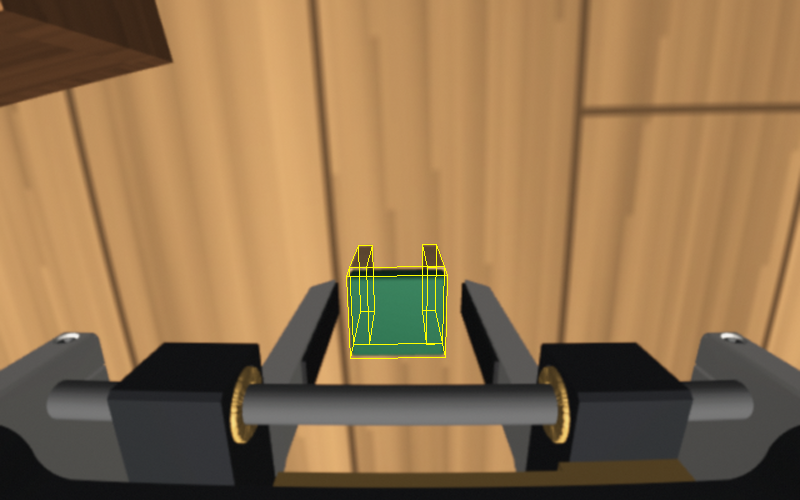

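>>> move_arm(
  steps=[
    [[-0.04, 0.02, 0.12, 0, 0, -0.1, 0.65], [0, 0, 0, 0, 0, 0, 0.2], [0, 0, 0, 0, 0, 0, 0.2], [0, 0, 0, 0, 0, 0, 0.2], [0, 0, 0, 0, 0, 0, 0.2]],
  ],
)

```text
clock: 32.3
ee_pos: [518.7, 429.0, 48.9]
eef_rot: [-0.0, 1.0, -0.015, 0.0]
ft_force: [1.3, -0.0, 0.4]
grip_width: 0.465
```

>>> move_arm(
  steps=[
    [[0, 0, -0.3, 0, 0, 0, 0.2], [0, 0, -0.8, 0, 0, 0, 0.2], [0, 0, -0.9, 0, 0, 0, 0.2], [0, 0, -0.9, 0, 0, 0, 0.2], [0, 0, -0.4, 0, 0, 0, 0.2]],
  ],
)

```text
clock: 32.8
ee_pos: [520.5, 430.3, 220.7]
eef_rot: [-0.003, 1.0, -0.015, 0.004]
ft_force: [0.4, 0.4, -0.5]
grip_width: 0.468
```

```bash
python3 plan.py 643.5 84 235 -0.053; python3 - <<'E'
from h import *
w=grab_frame("wrist");cv2.imwrite("pics/k3.png",w["color"])
E
```

```text
clk 32.8 pos [520.5 430.3 220.7] yaw -0.03 tilt [0.008 0.005] g 0.468 F [ 0.4  0.4 -0.5] q [0.56 0.42 1.29 0.   1.42 0.59]
delta [ 123.  -346.3   14.3] rows 9
[0.3, 0.76, -0.03, -0.01, -0.01, 0.03]
[0.3, 0.76, -0.03, -0.01, -0.01, 0.03]
[0.3, 0.76, -0.03, -0.01, -0.01, 0.03]
[0.3, 0.76, -0.03, -0.01, -0.01, 0.03]
[0.3, 0.76, -0.03, -0.01, -0.01, 0.03]
[0.31, 0.76, -0.03, -0.01, -0.01, 0.03]
[0.31, 0.76, -0.03, -0.01, -0.01, 0.03]
[0.31, 0.76, -0.03, -0.01, -0.01, 0.03]
[0.31, 0.75, -0.03, -0.01, -0.01, 0.03]
```

View pics/k3.png

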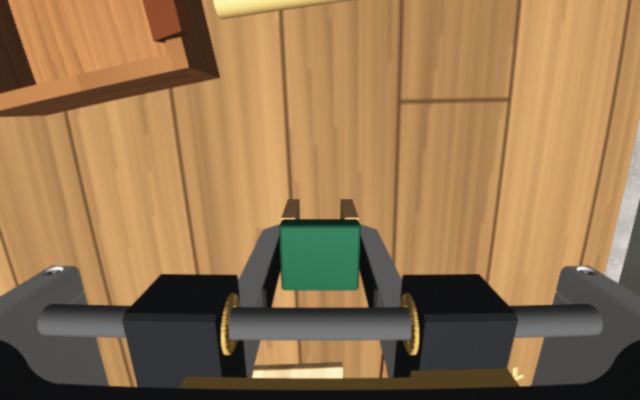

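>>> move_arm(
  steps=[
    [[0.3, 0.76, -0.03, 0, 0, 0.03, 0.2], [0.3, 0.76, -0.03, 0, 0, 0.03, 0.2], [0.3, 0.76, -0.03, 0, 0, 0.03, 0.2], [0.3, 0.76, -0.03, 0, 0, 0.03, 0.2], [0.3, 0.76, -0.03, 0, 0, 0.03, 0.2]],
  ],
)

```text
clock: 33.35
ee_pos: [586.3, 234.7, 220.3]
eef_rot: [0.0, 1.0, -0.021, -0.001]
ft_force: [1.0, 0.6, -0.3]
grip_width: 0.464
```

>>> move_arm(
  steps=[
    [[0.31, 0.76, 0, 0, 0, 0.03, 0.2], [0.31, 0.76, 0, 0, 0, 0.03, 0.2], [0.31, 0.76, 0, 0, 0, 0.03, 0.2], [0.31, 0.8, 0, 0, 0, 0.03, 0.2], [0, 0, 0, 0, 0, 0, 0.2]],
  ],
)

```text
clock: 33.85
ee_pos: [642.3, 74.0, 220.1]
eef_rot: [0.001, 1.0, -0.03, -0.0]
ft_force: [0.2, 0.1, -0.4]
grip_width: 0.469
```

```bash
python3 plan.py 643.5 80 205 -0.053 1; python3 - <<'E'
from h import *
import json
P=json.load(open("poses.json"));P["rest"][0]=641.2;
w=grab_frame("wrist");overlay(w,[("rest",P["rest"],0)],"k4.png",sc=1.25)
E
```

```text
clk 33.85 pos [642.3  74.  220.1] yaw -0.06 tilt [-0.001 -0.002] g 0.469 F [ 0.2  0.1 -0.4] q [-0.02  0.36  1.36 -0.    1.41  0.04]
delta [  1.2   6.  -15.1] rows 1
[0.02, -0.12, 0.3, 0.03, 0.01, -0.08]
```

View pics/k4.png

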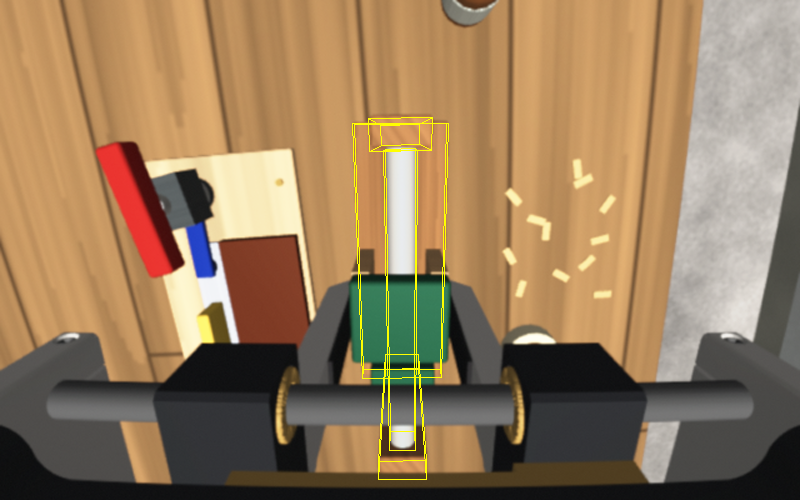

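>>> move_arm(
  steps=[
    [[0.01, 0, 0.5, 0, 0, -0.07, 0.2], [0, 0, 0.5, 0, 0, 0, 0.2], [0, 0, 0.2, 0, 0, 0, 0.2], [0, 0, 0.06, 0, 0, 0, 0.2], [0, 0, 0, 0, 0, 0, 0.2]],
  ],
)

```text
clock: 34.4
ee_pos: [641.4, 80.3, 157.8]
eef_rot: [-0.0, 1.0, -0.023, -0.001]
ft_force: [0.3, -0.3, -0.7]
grip_width: 0.469
```

>>> move_arm(
  steps=[
    [[0, 0, 0.08, 0, 0, 0, 0.2], [0, 0, 0.08, 0, 0, 0, 0.2], [0, 0, 0, 0, 0, 0, 0.2]],
  ],
)

```text
clock: 34.7
ee_pos: [641.7, 79.6, 149.8]
eef_rot: [-0.0, 1.0, -0.024, -0.0]
ft_force: [0.1, 0.2, -0.0]
grip_width: 0.468
```

>>> move_arm(
  steps=[
    [[0.03, 0, 0.03, 0, 0, 0, 0.2], [0, 0, 0.04, 0, 0, 0, 0.2], [0, 0, 0, 0, 0, 0, 0.2]],
  ],
)

```text
clock: 35.0
ee_pos: [643.3, 79.4, 146.1]
eef_rot: [0.0, 1.0, -0.024, -0.0]
ft_force: [0.0, -0.2, -0.4]
grip_width: 0.47
```

>>> move_arm(
  steps=[
    [[0, 0, 0.03, 0, 0, 0, 0.2], [0, 0, 0.02, 0, 0, 0, 0.2], [0, 0, 0, 0, 0, 0, 0.2]],
  ],
)

```text
clock: 35.3
ee_pos: [643.5, 79.4, 145.8]
eef_rot: [0.0, 1.0, -0.024, 0.0]
ft_force: [-3.2, -0.7, 6.5]
grip_width: 0.463
```

Contact. Release and retreat.

>>> move_arm(
  steps=[
    [[0, 0, -0.01, 0, 0, 0, 0.65], [0, 0, 0, 0, 0, 0, 0.65], [0, 0, 0, 0, 0, 0, 0.65], [0, 0, -0.2, 0, 0, 0, 0.65], [0, 0, -0.6, 0, 0, 0, 0.65]],
  ],
)

```text
clock: 35.8
ee_pos: [640.7, 79.4, 181.2]
eef_rot: [0.0, 1.0, -0.024, -0.004]
ft_force: [0.3, 0.5, -0.8]
grip_width: 0.651
```

>>> move_arm(
  steps=[
    [[0, 0, -0.7, 0, 0, 0, 0.65], [0, 0, -0.8, 0, 0, 0, 0.65], [-0.4, 0.6, -0.3, 0, 0, 0, 0.65], [-0.6, 0.6, 0, 0, 0, 0, 0.65], [-0.6, 0.6, 0, 0, 0, 0, 0.65]],
  ],
)

```text
clock: 36.3
ee_pos: [559.1, -7.5, 276.3]
eef_rot: [0.0, 1.0, -0.023, 0.002]
ft_force: [-0.4, 0.1, -0.8]
grip_width: 0.652
```

>>> move_arm(
  steps=[
    [[-0.6, 0.7, 0, 0, 0, 0, 0.65], [-0.6, 0.7, 0, 0, 0, 0, 0.65], [-0.6, 0.7, 0, 0, 0, 0, 0.65], [0, 0, 0, 0, 0, 0, 0.65], [0, 0, 0, 0, 0, 0, 0.65]],
  ],
)

```text
clock: 36.8
ee_pos: [464.4, -107.9, 275.3]
eef_rot: [0.0, 1.0, -0.025, 0.001]
ft_force: [0.8, -1.1, -0.4]
grip_width: 0.65
```

```bash
python3 - <<'E'
from h import *
s,p,R=st();print(s["clock"],p)
f=grab_frame("scene"); cv2.imwrite("pics/l1.png",cv2.resize(f["color"][140:340,140:480],None,fx=2.35,fy=2.35,interpolation=cv2.INTER_CUBIC))
f=grab_frame("top"); cv2.imwrite("pics/l2.png",cv2.resize(f["color"],None,fx=1.25,fy=1.25))
f=grab_frame("wrist"); cv2.imwrite("pics/l3.png",f["color"]); np.save("l3.npy",dict(f),allow_pickle=True)
E
```

```text
36.8 [ 464.37644557 -107.90683075  275.33224197]
```

View pics/l1.png

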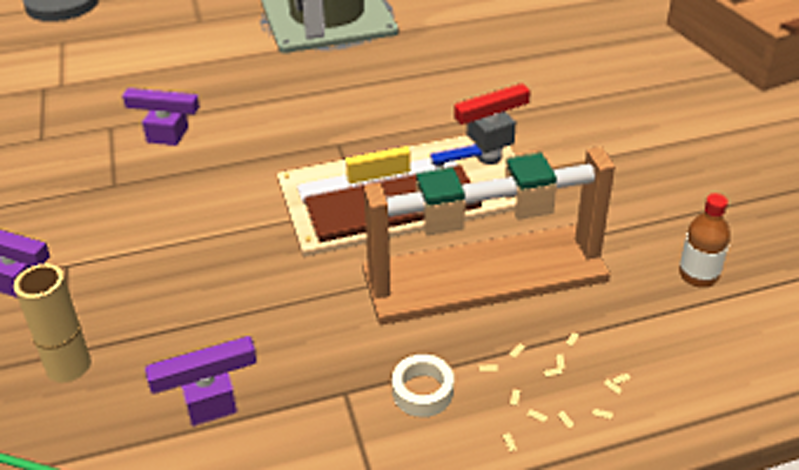

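View pics/l2.png

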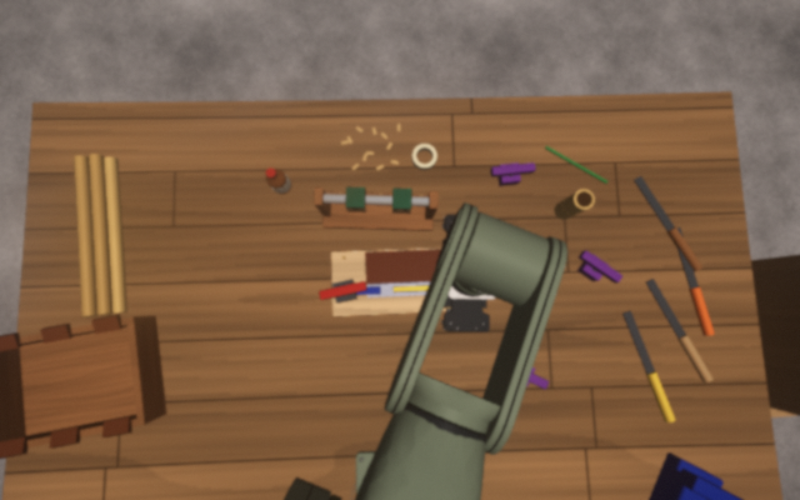

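View pics/l3.png

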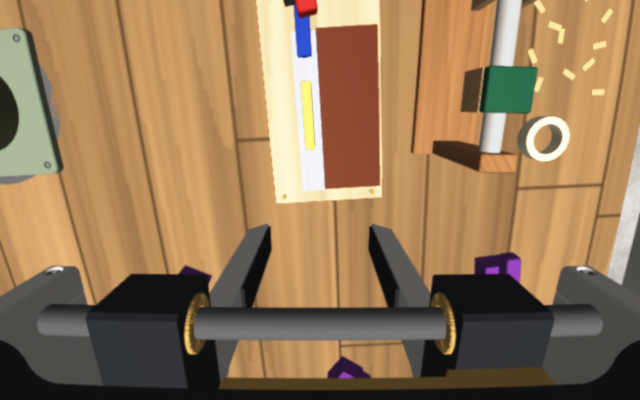

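```bash
python3 - <<'E'
from sp import *
import json,math
P=json.load(open("poses.json"));j=[474,-5.5,.0099]
f=grab_frame("wrist")
r=nets.outline_of("straightedge",f)
se=P["straightedge"]
for d in r[:1]: 
    q=fit([(f,d["region"].astype(float))],"straightedge",se,12);print(q, "conf",d["conf"])
h=np.load("h1.npy",allow_pickle=True).item()
a=spov(h,(453,112.5,np.pi+.01+1.4),None,270,50,130,170,3)
b=h.copy()
im=cv2.resize(h["color"][50:220,270:400],None,fx=3,fy=3,interpolation=cv2.INTER_CUBIC)
for z,c in((40,(0,255,255)),):
    for bx in M["handle"]:
        q=(proj(h,pose(bx,[453,112.5,1.4+.01+np.pi/2+.1],z))+.5-[270,50])*3-.5
        for i in range(8):
            for k in range(i):
                if (bx[i]!=bx[k]).sum()==1: cv2.line(im,tuple(np.round(q[i]).astype(int)),tuple(np.round(q[k]).astype(int)),c,1)
cv2.imwrite("pics/l4.png",np.hstack([a,im]))
E
```

```text
(array([521.47410045,  -3.98026692,   1.57216804]), np.float64(0.7930053916111531)) conf 0.64
```

View pics/l4.png

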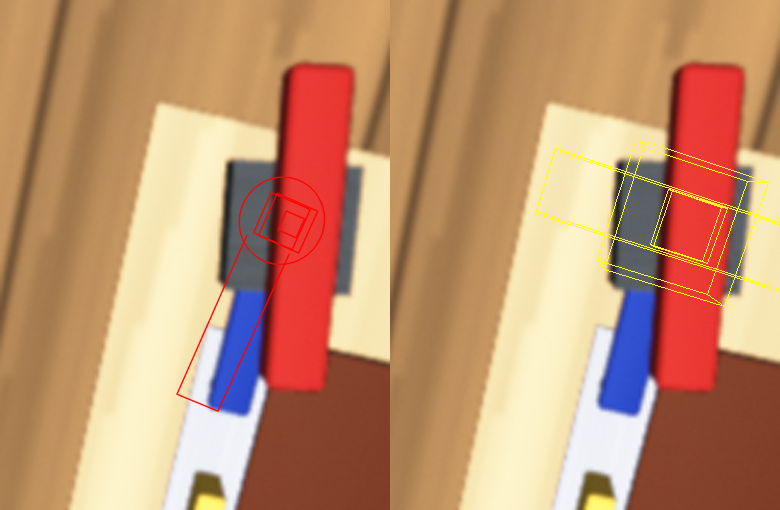

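```bash
python3 - <<'E'
from h import *
import json
P=json.load(open("poses.json"))
f=grab_frame("wrist")
overlay(f,[("straightedge",P["straightedge"],12)],"l5.png",(240,0,400,210),3)
g=grab_frame("scene")
overlay(g,[("handle",[453,112.5,1.8],40),("straightedge",P["straightedge"],12)],"l6.png",(260,160,390,240),6)
E
```

```text
(no output)
```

View pics/l5.png

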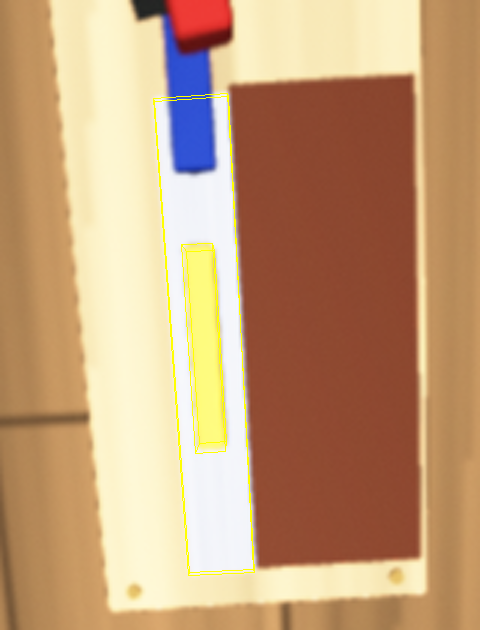

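View pics/l6.png

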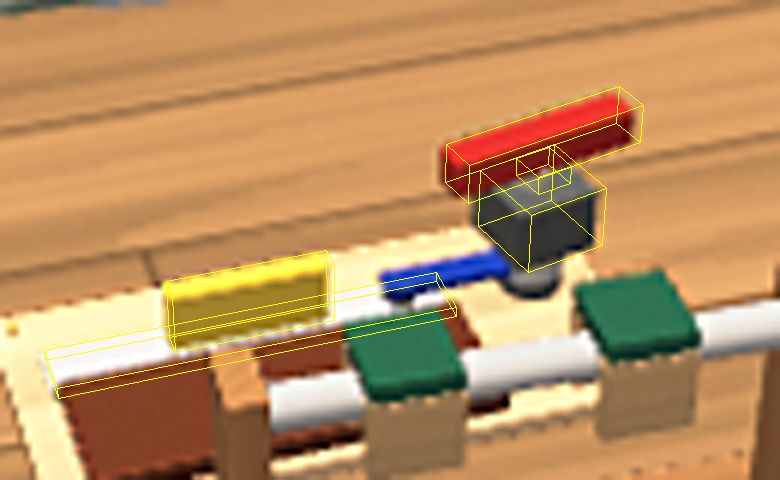

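>>> move_arm(
  steps=[
    [[-0.2, -0.5, 0.4, 0, 0, 0, 0.65], [-0.2, -0.5, 0.4, 0, 0, 0, 0.65], [-0.1, -0.5, 0.4, 0, 0, 0, 0.65], [0, 0, 0, 0, 0, 0, 0.65], [0, 0, 0, 0, 0, 0, 0.65]],
  ],
)

```text
clock: 37.65
ee_pos: [443.2, -30.9, 214.5]
eef_rot: [0.0, 1.0, -0.023, -0.0]
ft_force: [0.5, 0.8, 0.8]
grip_width: 0.652
```

```bash
python3 - <<'E'
from h import *
ctrl.get_state()
fs=[(f:=grab_frame("wrist"))]
s,p,R=st();print(s["clock"],p)
reg=[]
for d in nets.outline_of("handle",f): print(d["conf"],d["pixel"],d["region"].sum()); reg.append(d)
r=min(reg,key=lambda d:np.linalg.norm(np.array(d["pixel"])-proj(f,[[453,113,85]])[0]))["region"].astype(float)
for z in (34,37,40,43,46,52):
    q=fit([(f,r)],"handle",[453,113,1.8],z); print(z,np.round(q[0],2),round(q[1],4))
    if z==40: overlay(f,[("handle",q[0],40)],"m1.png",sc=1.25)
E
```

```text
37.7 [443.88781075 -31.55911157 215.27369352]
0.78 [323.3, 41.6] 3706
34 [452.9  112.6    1.76] 0.0311
37 [452.8  112.34   1.76] 0.0365
40 [452.56 112.19   1.76] 0.0483
43 [452.55 111.68   1.76] 0.0611
46 [452.77 111.74   1.76] 0.0727
52 [452.4  111.2    1.77] 0.0989
```

View pics/m1.png

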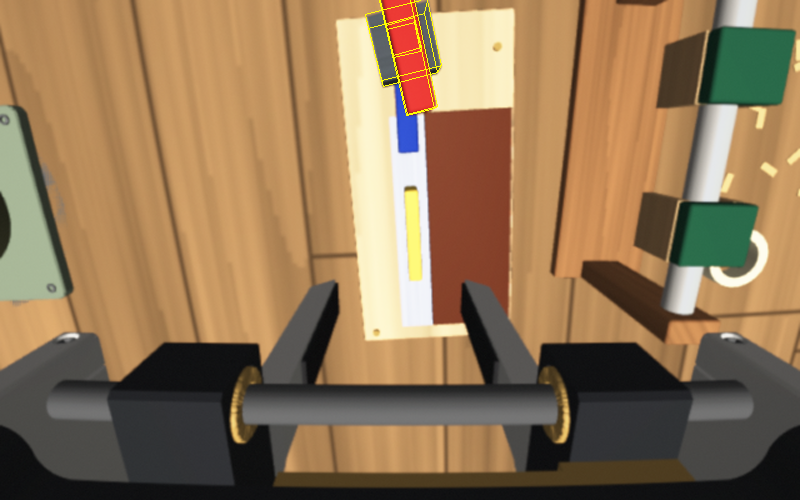

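```bash
python3 -c "
from station import ctrl
print(ctrl.get_state()['clock']); print(ctrl.sign_off())"
```

```text
37.75
the job is handed in; nothing more can be done
None
```

The bench is set up and I handed the job in at 37.75 s. Nothing failed outright, but a few of my last checks were loose or disagreed (listed below).

**What I did**
- **Straightedge:** laid flat on the plywood base and pushed against the board's near edge until I felt contact.
- **Handle:** pushed onto the spindle before the swing, while the blue arm was still out. It did not move down any further under about 21 N.
- **Hold-down arm:** turned with the handle until it hit the stop; torque rose to 0.68 N m. I left the handle on the spindle.
- **Pads:** hung both pads that were there on the bar. I saw no third pad in any view.

**What the last checks showed**
- **Straightedge:** its measured outline still fits the last pictures. It is flush, with its ends within a few millimetres of the board's (about 1 mm when measured).
- **Hold-down arm:** lies over the straightedge's end, parallel to it.
- **Pads:** both hang clear of each other.
- **Other things:** the oil bottle, tape roll and bamboo tube look where they were at the start; I judged this by eye.

**What disagreed or was loose**
- **Straightedge re-measure:** a last fit from the network's outline landed on the wrong region. I relied on laying the earlier measured pose over the picture, which matched.
- **Handle height:** the picture fit favoured slightly below the seated height, which is impossible, so I take it as fit error. It does rule out the handle being raised, and the blocked push agrees with that.
- **Handle play:** the handle has a few degrees of play on the spindle. It ended about 10° past square to the arm at the stop.

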